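# Lay out the bench for stone setting

### The arm

A 6-joint arm with a two-finger parallel gripper is mounted at the origin on a cart in front of the work surface, level with it; the furniture and walls round the work are solid. World frame = base frame: x ahead of the robot, y to its left, z up, the work surface at z = 0. Lengths are in m, angles in rad, forces in N, time in s.
With the tool pointing down it reaches from about 0.3 to 0.85 m from the base axis. Payload 5.4 kg.
Tool frame: the origin (TCP) lies at the very end of the fingers, on their centre line; the grasp point (between the pads) lies 19 mm behind it; z points along the fingers, y is the line along which they close (so a half turn about z gives the same grasp; the last joint's range is limited). The gripper opens to 85 mm and grips with 20 to 120 N. Pads are 22 mm wide; open, the fingers measure 114 mm over their backs; the gripper's body (76 mm by 85 mm) begins 54 mm behind the grasp point. The pads swing forward as they close: fully open they stand 13 mm farther back than shut.
Start: joints at [0.902, 0.158, 1.597, -0, 1.386, -0.21], TCP at [0.255, 0.516, 0.231] pointing down, gripper open.
Joint ranges: [-2.91, 2.91], [-0.94, 2.29], [0.18, 2.7], [-1.29, 4.43], [0.17, 2.64], [-3, 3]. Speed limits (rad/s): [2.57, 2.57, 3.14, 3.14, 3.14, 3.14].

### API

Orientations are given as a unit quaternion [w, x, y, z].
In Python, from bench import bot, vision gives the robot as it stands.
- The arm moves only by the tool apply_moves, never from a script. Its argument "moves" is a list of rows, each a list of 7 numbers: the shift along the world's x, y, z in mm, then the turn, a rotation vector about the world's x, y, z in rad, then the opening, from -1 (shut) to 1 (fully open). A call has 1 to 12 rows; each row shifts and turns the commanded pose from where the row before left it; what a row does not reach is not made up. A row lasts 1/12 s, in which the tool goes at most 41.7 mm and 7.16 degrees, less where a joint would pass 70% of its speed; a pose out of reach is approached as far as the arm can. A call is refused whole if a number of a shift passes 41.7 or a number of a turn 0.125, either way. A call with a gripper value outside its range is refused whole. The fingers move at their own pace and stop on an object; "grip_force" is the grip in N (left out, the last holds). Time passes only in rows, so rows that do not move let the fingers close. It gives the time, the measured TCP pose, the force and the opening at its end, in the units of the state.
- bot.get_obs(): the state, without advancing time (a new reading comes with each control period).
- vision.get_image(name): name is "scene" or "top"; returns a dict with "image" (480x640x3 uint8, red, green, blue), "vfov" (degrees; the focal length in pixels is half the picture's height over the tangent of half this angle, whatever the lens; pixels are square), "cx", "cy" (the principal point, pixels), "k1" (the pictures are not rectified: a ray, as slopes to the right and down, at radius r is drawn at 1 + k1 r^2 times it, then the intrinsics apply), "world_from_camera" (4x4, takes a point from camera to world coordinates). Camera axes: x right, y down, z forward; pixel columns grow to the right and rows downward; lengths in m; the calibration is good to about 2 mm. A picture is of the moment at which its call begins. There is no depth.
- bot.job_done(): hands the job in, once; it reports no verdict.
The state is a dict: "t": time; "qpos": joint angles; "joint_vel": joint speeds; "joint_efforts": joint torques, N m; "ee_pos": TCP position; "eef_rot": TCP orientation; "wrist_force": force on the tool from outside, world axes, zero at the start; "ft_torque": the same for the moment, N m; "finger_gap": finger opening in m.
Only numpy, scipy, OpenCV 4.12 (cv2) and the standard library are available. Lean on these libraries where they do the work, as an engineer would, in place of code of your own. Each camera call takes 0.05 s, during which the arm holds its last target. There are 200 camera calls.

### The job

Lay out the kit for the next stone-setting job: stand the burr pot in the round stand and the flux jar in the square tray, and lay the drill case flat on the worktop midway between stand and tray, in line with them, with the loupe standing centred on top of it. Lay the display tile flat on the worktop squarely behind the square tray (the side away from the robot), centred on it with its long side parallel to the tray's rear edge and a gap of about 2 cm. Keep the pot and the jar upright, and leave the fob, the charcoal block and the tweezers where they are.

Things in the scene. Friction and masses are not known exactly. Their poses are not given: they have to be found in the camera images.
- burr_pot_mid (a point): the burr pot: a round cream pot, 58 mm across and 38 mm high to its rim, standing upright, with thin steel burrs sticking up out of a green ring to 85 mm above its foot (grasp the round body). This point is on its axis, 19 mm above its foot; z up. About 75 g
- flux_jar_mid (a point): the flux jar: an amber round jar with a black lid, 48 mm across, 57 mm high, standing upright. This point is on its axis, half-way up (28.5 mm above its foot); z up. About 110 g
- drill_case_mid (a point): the drill case: a flat clear plastic box with a yellow card in it, 37 x 27 x 11 mm, lying flat, top flat and solid. This point is its centre, 5.5 mm above its underside; x along the 37 mm length, y along the 27 mm width (grasp across this), z up
- loupe_mid (a point): the loupe: a short steel eye loupe, a round barrel 22 mm across and 14 mm high, standing upright on a flat end. This point is its centre, 7 mm above its foot; z up
- display_tile_mid (a point): the display tile: a white rectangular tile, 27 x 48 mm, 10 mm high plus a pair of small studs on top (15 mm in all), on a smaller hidden foot (16 x 34 mm, 8 mm high). This point is over the middle of the tile, 5 mm above the worktop; x along the 27 mm width (grasp across this), y along the 48 mm length, z up
- round_stand: the round stand: a turned wooden disc, 84 mm across, fixed to the worktop, with a low rim; the recess is 72 mm across, its floor 6 mm and its rim 11 mm above the worktop. Origin on its axis at the worktop. Its y axis lies along the line through the round stand and the square tray (the tray is on its +y or its -y side, centres 190 mm apart); its x axis points squarely away from that line, to the far side from the robot
- square_tray: the square tray: a wooden tray, 76 x 76 mm, fixed to the worktop, with a low rim; the recess is 64 x 64 mm, its floor 6 mm and its rim 11 mm above the worktop. Origin under its centre at the worktop. Axes parallel to those of the round stand: y along the line of the two, x squarely away to the far side from the robot (its rear edge is at x = +38 mm)
- key_fob_mid (a point): a bystander: a black remote-control fob with a clasp, 82 x 37 x 15 mm, loose; leave it where it is. This point is inside it, 5.5 mm up. To the left of it, behind the other loose things, stands a fixed motor unit, 0.11 m high, 0.46 to 0.64 m ahead of the base and 0.04 to 0.19 m to the right
- charcoal_block_mid (a point): a bystander: a dark grey charcoal soldering block, 64 x 101 x 36 mm, loose; leave it where it is. This point is its centre, 18 mm up; y along its length
- tweezers_mid (a point): a bystander: steel tweezers, 122 x 13 x 9 mm, lying loose behind the line of the stand and tray; leave them where they are. This point is their middle, 4.5 mm up; x along their length. Above the rear of the worktop hangs a wall shelf (underside 0.57 m above the worktop, front edge 0.61 m ahead of the base): lift no more than needed (0.17 m is ample) and swing across nearer to the robot
Things that resemble listed ones, but are neither listed nor needed, are in the scene too. Of the things that look like the part that bears burr_pot_mid, the larger one is meant. Of the things that look like the part that bears flux_jar_mid, the larger one is meant.

How it is judged:
By the outcome, as a careful person would: the job done as asked, in the order asked, and still so for the second after the job is handed in, with the robot touching nothing.
It also fails if it takes over 122 s, if anything falls off the work surface, if the arm or the gripper's body presses on something with over 40 N, if the wrist force passes 120 N, or if a joint passes its speed limit or range.

## Working session

There is one attempt and no reset: what is moved stays moved. The work goes in short steps, Python scripts to look and compute and a tool call to move; the robot and the scene stay as the last step left them, time stands still between calls to the robot, and variables do not carry over. Pictures are saved under pics/ and viewed, on a budget of 14 in all, crops included, one or two more only if the job needs it, and the job is handed in when it is done.

Besides the shell and the picture viewer there is one more tool, called after ">>>" as name(argument=value, ...), one argument or row to a line, values as JSON. apply_moves: Moves the arm, as the interface text tells. Its arguments: {"type":"object","properties":{"moves":{"type":"array"},"grip_force":{"type":"number"}},"required":["moves"]}

```bash
mkdir -p pics; cat > h.py <<'E'
import numpy as np, cv2
from bench import bot, vision
def snap(n,tag):
    d=vision.get_image(n); cv2.imwrite(f'pics/{tag}.png',d['image'][:,:,::-1]); np.save(f'pics/{tag}.npy',d,allow_pickle=True); return d
def load(tag): return np.load(f'pics/{tag}.npy',allow_pickle=True).item()
def KD(d):
    f=240/np.tan(np.radians(d['vfov'])/2)
    return np.array([[f,0,d['cx']],[0,f,d['cy']],[0,0,1.]]),np.array([d['k1'],0,0,0.])
def pt(d,u,v,z):
    K,D=KD(d); x=cv2.undistortPoints(np.array([[[u,v]]],float),K,D)[0,0]
    T=d['world_from_camera']; r=T[:3,:3]@[x[0],x[1],1]; o=T[:3,3]
    return o+r*(z-o[2])/r[2]
def px(d,P):
    K,D=KD(d); Ti=np.linalg.inv(d['world_from_camera'])
    return cv2.projectPoints(np.array(P,float).reshape(-1,1,3),cv2.Rodrigues(Ti[:3,:3])[0],Ti[:3,3],K,D)[0][:,0]
def crop(d,u0,v0,u1,v1,s,tag):
    cv2.imwrite(f'pics/{tag}.png',cv2.resize(d['image'][v0:v1,u0:u1,::-1],None,fx=s,fy=s,interpolation=cv2.INTER_CUBIC))
E
python3 - <<'E'
from h import *
for n in('scene','top'):
    d=snap(n,n+'0'); print(n,d['vfov'],d['cx'],d['cy'],d['k1'],d['world_from_camera'].round(3).tolist())
o=bot.get_obs(); print(o)
E
```

```text
scene 47.96625352597009 317.1791228929528 235.9931635631447 0.019118713440825733 [[0.719, -0.462, 0.518, -0.321], [-0.695, -0.495, 0.522, -0.899], [0.015, -0.736, -0.677, 1.052], [0.0, 0.0, 0.0, 1.0]]
top 43.523752903689335 318.5626686784054 239.6369319086218 0.021817186606179182 [[-0.265, -0.822, 0.503, -0.386], [-0.964, 0.226, -0.138, 0.122], [-0.001, -0.522, -0.853, 1.481], [0.0, 0.0, 0.0, 1.0]]
{'t': 0.1, 'qpos': array([ 9.01902313e-01,  1.58985907e-01,  1.59811529e+00, -2.53810693e-05,
        1.38619240e+00, -2.10073199e-01]), 'joint_vel': array([-1.31134377e-03, -1.94316332e-03, -3.59033265e-03,  5.16741484e-04,
        1.46638636e-03, -1.23739956e-05]), 'joint_efforts': array([-3.51302942e-04, -3.96994185e+01, -3.32337785e+01, -2.28214517e-04,
        4.25609294e-03,  3.84553096e-05]), 'ee_pos': array([0.25433027, 0.51508929, 0.23041092]), 'eef_rot': array([-3.50563806e-04,  2.27401057e-01,  9.73800819e-01, -7.74958213e-04]), 'wrist_force': array([-0.53251496,  0.2283431 , -0.41160729]), 'ft_torque': array([0.02469975, 0.0015674 , 0.03259061]), 'finger_gap': 0.08530369926134243}
```

View pics/scene0.png

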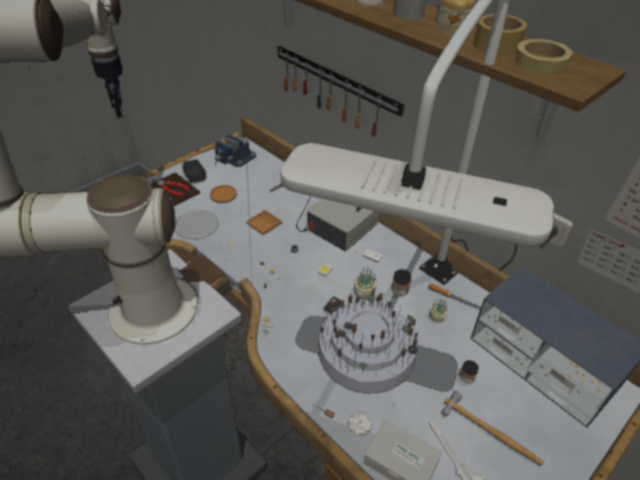

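View pics/top0.png

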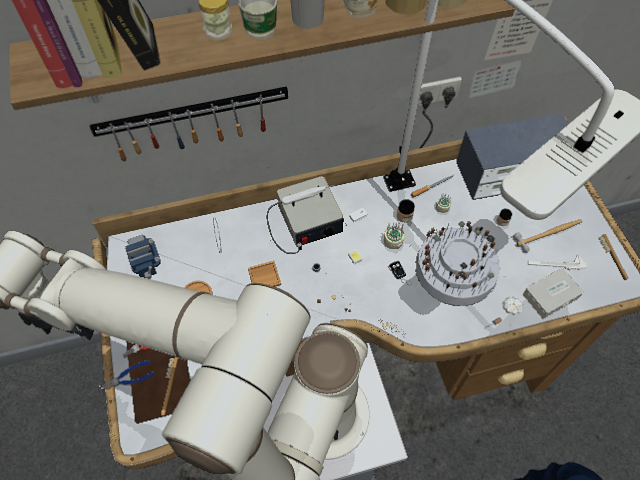

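The top view shows pots at (394,235), the larger, and (443,203). It shows jars at (406,210), the larger, and (504,216). The drill case is at (355,257), loupe (317,267), tile (360,215), square tray (265,274), fob (397,270) and tweezers (217,235). The round stand is at (223,193) in the scene view. The enlarged crops come next, to confirm these.

```bash
python3 - <<'E'
from h import *
a=load('top0')['image'][185:290,235:465]; b=load('scene0')['image'][150:250,140:300]; c=load('scene0')['image'][240:330,280:460]
r=lambda i,s:cv2.resize(i[:,:,::-1],None,fx=s,fy=s,interpolation=cv2.INTER_CUBIC)
o=np.zeros((600,800,3),np.uint8)
x=r(a,3.4); o[:x.shape[0],:x.shape[1]]=x; y=r(b,2.4); o[360:360+y.shape[0],:y.shape[1]]=y; z=r(c,2.2);o[360:360+z.shape[0],400:400+z.shape[1]]=z
cv2.imwrite('pics/c1.png',o)
E
```

```text
(no output)
```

View pics/c1.png

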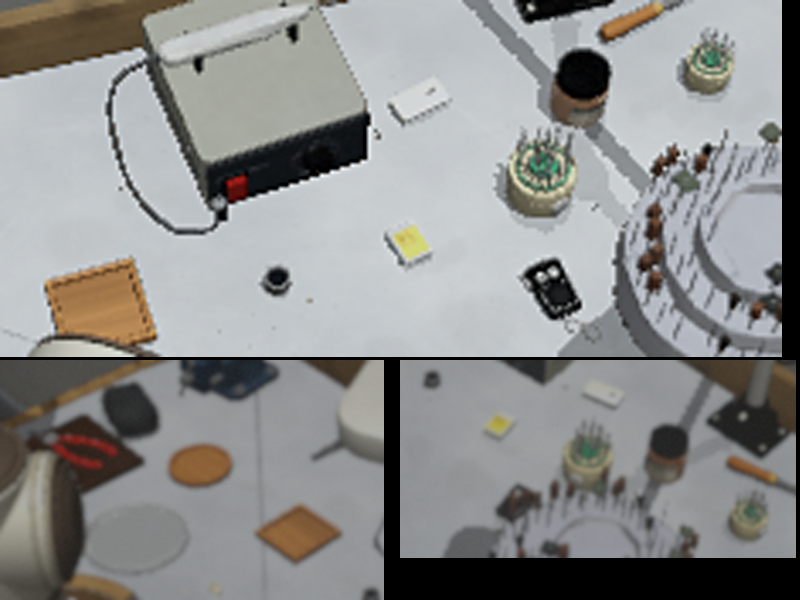

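```bash
python3 - <<'E'
from h import *
t=load('top0'); s=load('scene0')
T=lambda x,y,z:pt(t,235+x/3.4,185+y/3.4,z)
S=lambda x,y,z:pt(s,140+x/2.4,150+(y-360)/2.4,z)
R=lambda x,y,z:pt(s,280+(x-400)/2.2,240+(y-360)/2.2,z)
def p(n,*a): print(n,*[np.round(q[:2]*1000,1) for q in a])
p('pot rim L,R,c, foot bottom',T(508,172,.038),T(577,172,.038),T(542,172,.038),T(541,216,0)); p('pot sc rim',R(564,455,.038),R(611,455,.038))
p('jar lid L R top bot',T(553,72,.057),T(611,72,.057),T(583,50,.057),T(583,92,.057),T(579,126,0)); p('jar sc lid c',R(668,441,.057))
p('case',T(385,237,.011),T(412,222,.011),T(433,244,.011),T(405,257,.011)); p('case sc',R(500,425,.011))
p('loupe',T(277,274,.014)); p('loupe sc',R(432,378,.014))
p('tile',T(388,103,.01),T(438,78,.01),T(452,97,.01),T(402,117,.01)); p('tile sc',R(603,391,.012))
p('tray',T(45,285,.011),T(132,260,.011),T(158,338,.011)); q=[S(257,533,.011),S(298,505,.011),S(341,534,.011),S(297,560,.011)]; p('tray sc',*q,np.mean(q,0))
p('stand',S(168,465,.011),S(232,465,.011),S(200,443,.011),S(200,485,.011),S(200,465,.011))
p('fob',T(551,288,.01)); p('loupe',)
E
```

```text
pot rim L,R,c, foot bottom [ 428.7 -293.3] [ 413.5 -348.5] [ 421.2 -320.5] [ 401.5 -317.1]
pot sc rim [ 402.2 -308.2] [ 441.8 -345.4]
jar lid L R top bot [ 502.3 -356.3] [ 489.3 -403.5] [ 517.  -388.4] [ 476.3 -373.8] [ 478.3 -378.4]
jar sc lid c [ 491.6 -386.3]
case [ 410.8 -182.4] [ 418.6 -208.3] [ 393.8 -218.8] [ 388.1 -192.8]
case sc [ 400.7 -205.6]
loupe [399.1 -86.3]
loupe sc [393.7 -90.6]
tile [ 538.7 -223.9] [ 552.2 -273.5] [ 530.  -279.1] [ 521.7 -231.3]
tile sc [ 535.4 -252.6]
tray [441.2  99.1] [445.1  25.1] [369.3  21.3]
tray sc [368.5  88. ] [439.   94.8] [442.   16.9] [372.6  17.2] [405.5  54.2]
stand [368.1 270.7] [428.4 214.7] [426.4 280.5] [373.6 209.7] [398.3 242.8]
fob [ 329.2 -299.6]
loupe
```

```bash
python3 - <<'E'
from h import *
t=load('top0'); s=load('scene0')
def ray(d,u,v):
    o=d['world_from_camera'][:3,3]; r=pt(d,u,v,0)-o; return o,r/np.linalg.norm(r)
def tri(a,b):
    o1,r1=ray(t,*a);o2,r2=ray(s,*b); x=np.linalg.lstsq(np.c_[r1,-r2],o2-o1,rcond=None)[0]; p,q=o1+x[0]*r1,o2+x[1]*r2; print(((p+q)/2).round(3),np.linalg.norm(p-q).round(4))
tri((613,115),(500,201)); print('lamp post base',pt(t,400,180,0).round(3))
for n,u,v,z in [('car L',417,262,.03),('car front',455,303,0),('car R',499,262,.03),('jar2',504,212,.03),('pot2',443,203,.03),('tweez',214,218,.004),('tweez',218,252,.004),('vise',157,262,.02),('motor FL',302,252,0),('motor FR',343,232,0),('cable',282,250,0)]: print(n,pt(t,u,v,z).round(3))
K,D=KD(t); print(px(t,[[.4,.245,.011],[.405,.055,.011]]).round(1))
E
```

```text
[ 0.266 -0.661  0.588] 0.0021
lamp post base [ 0.628 -0.415  0.   ]
car L [ 0.328 -0.355  0.03 ]
car front [ 0.196 -0.42   0.   ]
car R [ 0.268 -0.573  0.03 ]
jar2 [ 0.418 -0.656  0.03 ]
pot2 [ 0.495 -0.497  0.03 ]
tweez [0.639 0.161 0.004]
tweez [0.521 0.171 0.004]
vise [0.525 0.339 0.02 ]
motor FL [ 0.46 -0.06  0.  ]
motor FR [ 0.494 -0.192  0.   ]
cable [ 0.482 -0.007  0.   ]
[[198.6 294.2]
 [266.6 276.2]]
```

```bash
python3 - <<'E'
from h import *
t=load('top0'); s=load('scene0')
def ray(d,u,v):
    o=d['world_from_camera'][:3,3]; r=pt(d,u,v,0)-o; return o,r/np.linalg.norm(r)
def tri(a,b):
    o1,r1=ray(t,*a);o2,r2=ray(s,*b); x=np.linalg.lstsq(np.c_[r1,-r2],o2-o1,rcond=None)[0]; p,q=o1+x[0]*r1,o2+x[1]*r2; print(((p+q)/2).round(3),np.linalg.norm(p-q).round(4))
tri((525,205),(290,165)); tri((327,360),(125,195))
r=lambda i:cv2.resize(i[:,:,::-1],None,fx=10,fy=10,interpolation=cv2.INTER_CUBIC)
a=r(t['image'][243:271,338:376]); b=r(t['image'][202:230,340:380]); c=r(s['image'][258:283,310:345]); e=r(s['image'][243:268,353:390])
o=np.zeros((560,800,3),np.uint8)
for im,x,y in((a,0,0),(b,400,0),(c,0,290),(e,400,290)): o[y:y+im.shape[0],x:x+im.shape[1]]=im
cv2.imwrite('pics/c2.png',o)
E
```

```text
[ 0.114 -0.4    0.587] 0.0008
[ 0.009 -0.002  0.356] 0.0025
```

View pics/c2.png

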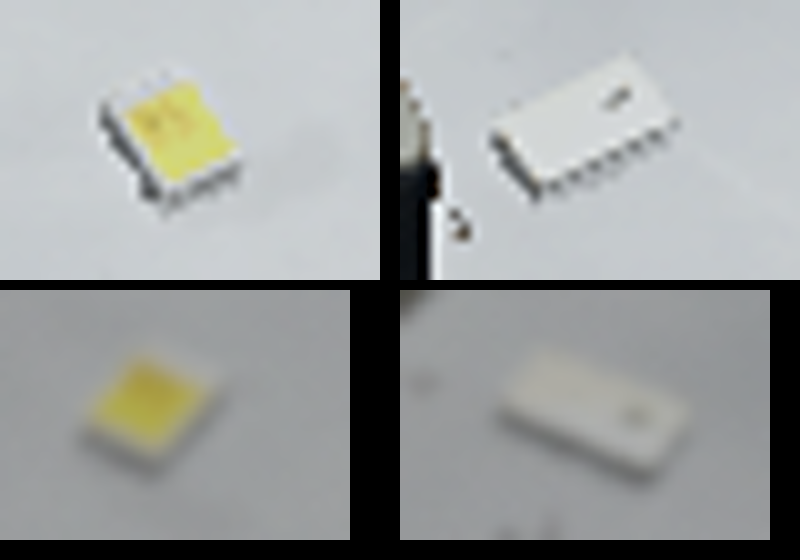

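```bash
python3 - <<'E'
from h import *
t=load('top0')
for n,u0,v0,z,C in(('case',338,243,.011,[(103,103),(180,70),(240,158),(163,190)]),('tile',340,202,.01,[(92,130),(230,55),(280,122),(140,185)])):
    P=np.array([pt(t,u0+(x+.5)/10-.5,v0+(y+.5)/10-.5,z)[:2]*1000 for x,y in C]); c=P.mean(0)
    d1=(P[1]+P[2]-P[0]-P[3])/2; d2=(P[3]+P[2]-P[0]-P[1])/2
    print(n,P.round(1).tolist(),c.round(1),[(np.linalg.norm(d).round(1),np.degrees(np.arctan2(d[1],d[0])).round(1)) for d in(d1,d2)])
E
```

```text
case [[416.9, -183.1], [421.4, -207.3], [389.5, -215.1], [385.4, -191.1]] [ 403.3 -199.1] [(np.float64(24.4), np.float64(-79.7)), (np.float64(32.7), np.float64(-166.0))]
tile [[541.5, -223.6], [556.3, -270.8], [529.6, -277.8], [519.3, -231.5]] [ 536.7 -250.9] [(np.float64(48.4), np.float64(-75.0)), (np.float64(25.6), np.float64(-163.1))]
```

>>> apply_moves(
  moves=[
    [14, -40, 0, 0, 0, -0.111, 0.6],
    [14, -40, 0, 0, 0, -0.111, 0.6],
    [14, -40, 0, 0, 0, -0.111, 0.6],
    [14, -40, 0, 0, 0, -0.111, 0.6],
    [14, -40, 0, 0, 0, -0.111, 0.6],
    [14, -40, 0, 0, 0, -0.111, 0.6],
    [14, -40, 0, 0, 0, -0.111, 0.6],
    [14, -40, 0, 0, 0, -0.111, 0.6],
    [14, -40, 0, 0, 0, -0.111, 0.6],
    [14, -40, 0, 0, 0, -0.111, 0.6],
    [14, -40, 0, 0, 0, 0, 0.6],
    [14, -40, 0, 0, 0, 0, 0.6],
  ],
  grip_force=40,
)

```text
t: 1.1
ee_pos: [0.4198, 0.0416, 0.2312]
eef_rot: [0.0, 0.707, 0.708, 0.0]
wrist_force: [0.8, 0.3, -0.3]
finger_gap: 0.0681
```

>>> apply_moves(
  moves=[
    [0, -40, 0, 0, 0, 0, 0.8],
    [0, -40, 0, 0, 0, 0, 0.8],
    [0, -40, 0, 0, 0, 0, 0.8],
    [0, -40, 0, 0, 0, 0, 0.8],
    [0, -40, 0, 0, 0, 0, 0.8],
    [0, -40, 0, 0, 0, 0, 0.8],
    [0, -40, 0, 0, 0, 0, 0.8],
    [0, -40, 0, 0, 0, 0, 0.8],
    [0, -40, 0, 0, 0, 0, 0.8],
    [0, -3, -40, 0, 0, 0, 0.8],
    [0, 0, -40, 0, 0, 0, 0.8],
    [0, 0, -10, 0, 0, 0, 0.8],
  ],
)

```text
t: 2.1
ee_pos: [0.4165, -0.3167, 0.1346]
eef_rot: [-0.006, 0.707, 0.707, 0.001]
wrist_force: [-0.7, 0.2, -0.6]
finger_gap: 0.0765
```

```bash
python3 - <<'E'
from h import *
t=snap('top','top1'); s=snap('scene','scene1')
print(bot.get_obs()['ee_pos'])
o=np.zeros((600,800,3),np.uint8)
r=lambda i,k:cv2.resize(i[:,:,::-1],None,fx=k,fy=k,interpolation=cv2.INTER_CUBIC)
for im,x,y in((r(t['image'][245:315,160:300],5.7),0,0),(r(s['image'][250:320,320:430],2.7),0,402),(r(t['image'][185:265,350:440],2.4),350,402)): 
    o[y:y+im.shape[0],x:x+im.shape[1]]=im[:600-y]
cv2.imwrite('pics/c3.png',o)
E
```

```text
[ 0.4181236  -0.31726145  0.13836736]
```

View pics/c3.png

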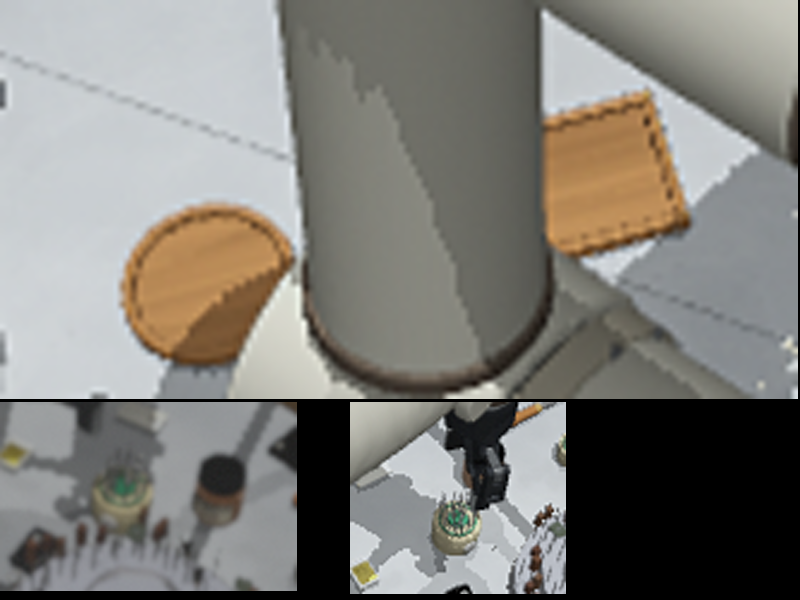

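```bash
python3 - <<'E'
from h import *
from scipy.optimize import least_squares
t=load('top0')
def uv(x,y,s,u0,v0): return np.array([u0+(x+.5)/s-.5,v0+(y+.5)/s-.5])
A=[uv(45,285,3.4,235,185),uv(132,260,3.4,235,185),uv(158,338,3.4,235,185)]; B=[uv(650,93,5.7,160,245),uv(690,220,5.7,160,245)]
L=uv(122,285,5.7,160,245)[0]; Tp=uv(213,203,5.7,160,245)[1]
a=np.linspace(0,2*np.pi,180)
def model(p):
    x,y,th=p; c,s=np.cos(th),np.sin(th); R=np.array([[c,-s],[s,c]])
    q=lambda v,z=.011:np.r_[np.array([x,y])+R@v,z]
    sq=px(t,[q([.038,.038]),q([.038,-.038]),q([-.038,-.038])])
    st=px(t,[q([.042*np.cos(k),.19+.042*np.sin(k)]) for k in a])
    return sq,st
def f(p):
    sq,st=model(p); return np.r_[(sq-A).ravel(),(sq[1:]-B).ravel(),st[:,0].min()-L,st[:,1].min()-Tp]
r=least_squares(f,[.405,.057,0]); print(r.x,np.degrees(r.x[2]),r.fun.round(2))
x,y,th=r.x;R=np.array([[np.cos(th),-np.sin(th)],[np.sin(th),np.cos(th)]])
for n,v in(('stand',[0,.19]),('mid',[0,.095]),('tile',[.0715,0])): print(n,([x,y]+R@v).round(4))
# refine pot, jar via circle
for n,u0,s,e,w,z,rad in(('pot',0,0,508,577,.036,.029),('jar',0,0,553,611,.055,.024)):
    pass
E
```

```text
[0.40790539 0.06130986 0.03402559] 1.9495228031218106 [-0.44 -0.56  0.35 -0.3  -0.08 -0.18  0.2  -0.08  0.39  0.69 -0.41  0.35]
stand [0.4014 0.2512]
mid [0.4047 0.1563]
tile [0.4794 0.0637]
```

>>> apply_moves(
  moves=[
    [2, -3, -15, 0, 0, 0, 0.8],
    [0, 0, -30, 0, 0, 0, 0.8],
    [0, 0, -30, 0, 0, 0, 0.8],
    [0, 0, -20, 0, 0, 0, 0.8],
    [0, 0, -8, 0, 0, 0, 0.8],
    [0, 0, -8, 0, 0, 0, 0.8],
    [0, 0, 0, 0, 0, 0, 0.8],
  ],
)

```text
t: 2.78
ee_pos: [0.4225, -0.3228, 0.0311]
eef_rot: [0.001, 0.706, 0.708, -0.0]
wrist_force: [-0.5, -0.2, 0.5]
finger_gap: 0.0768
```

>>> apply_moves(
  moves=[
    [0, 0, -8, 0, 0, 0, 0.8],
    [0, 0, -6, 0, 0, 0, 0.8],
    [0, 0, 0, 0, 0, 0, 0.8],
  ],
)

```text
t: 3.03
ee_pos: [0.4218, -0.3223, 0.016]
eef_rot: [-0.0, 0.706, 0.708, 0.0]
wrist_force: [-0.0, 0.1, -0.9]
finger_gap: 0.0769
```

```bash
python3 - <<'E'
from h import *
t=snap('top','top2'); s=snap('scene','scene2'); print(bot.get_obs()['ee_pos'])
r=lambda i,k:cv2.resize(i[:,:,::-1],None,fx=k,fy=k,interpolation=cv2.INTER_CUBIC)
cv2.imwrite('pics/c4.png',np.hstack([r(t['image'][185:265,350:430],5),r(s['image'][245:325,325:405],5)]))
E
```

```text
[ 0.42193282 -0.32250595  0.01652434]
```

View pics/c4.png

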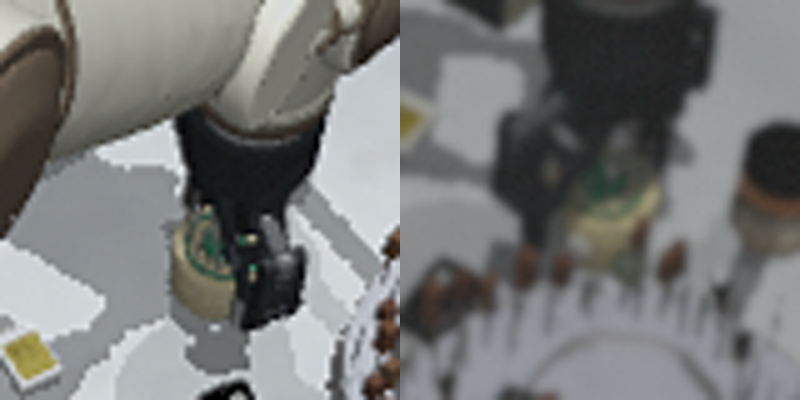

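```bash
python3 - <<'E'
from h import *
t=load('top2');s=load('scene2')
P=[[.422,-.3225,.038],[.422-.029,-.3225,.038],[.422-.038,-.3225,.021],[.422-.053,-.3225,.021],[.422-.053,-.3335,.021],[.422-.053,-.3115,.021],[.422,-.3225+.029,.03],[.422,-.3225-.029,.03]]
print(((px(t,P)-[350,185])*5).round()); print(((px(s,P)-[325,245])*5+[400,0]).round())
E
```

```text
[[225. 251.]
 [242. 293.]
 [244. 322.]
 [253. 344.]
 [271. 340.]
 [234. 349.]
 [175. 270.]
 [272. 247.]]
[[595. 186.]
 [556. 216.]
 [542. 247.]
 [521. 263.]
 [537. 275.]
 [505. 251.]
 [552. 166.]
 [636. 228.]]
```

>>> apply_moves(
  moves=[
    [0, 0, 0, 0, 0, 0, 0.3],
    [0, 0, 0, 0, 0, 0, 0.1],
    [0, 0, 0, 0, 0, 0, 0.1],
    [0, 0, 0, 0, 0, 0, 0.1],
    [0, 0, 0, 0, 0, 0, 0.1],
    [0, 0, 0, 0, 0, 0, 0.1],
  ],
  grip_force=35,
)

```text
t: 3.63
ee_pos: [0.4224, -0.3229, 0.0173]
eef_rot: [0.001, 0.706, 0.708, -0.0]
wrist_force: [-0.3, 1.4, 4.6]
finger_gap: 0.0556
```

```bash
python3 - <<'E'
from h import *
t=snap('top','top3'); s=snap('scene','scene3'); o=bot.get_obs(); print(o['ee_pos'],o['finger_gap'],o['wrist_force'],o['ft_torque'])
r=lambda i,k:cv2.resize(i[:,:,::-1],None,fx=k,fy=k,interpolation=cv2.INTER_CUBIC)
cv2.imwrite('pics/c5.png',np.hstack([r(t['image'][205:265,370:430],6.6),r(s['image'][255:315,345:405],6.6)]))
E
```

```text
[ 0.42238958 -0.32294369  0.01725405] 0.05605506079166652 [-0.02977159  1.1108208   5.81560493] [ 0.18505056  0.16914309 -0.01092526]
```

View pics/c5.png

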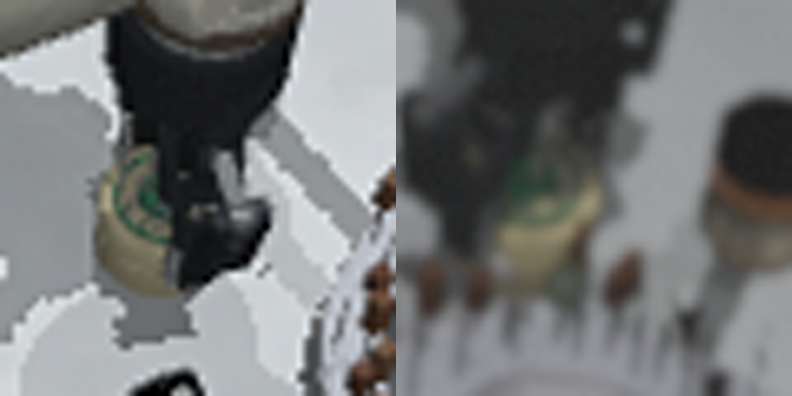

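>>> apply_moves(
  moves=[
    [0, 0, 0, 0, 0, 0, 0.7],
    [0, 0, 0, 0, 0, 0, 0.7],
    [0, 0, -4, 0, 0, 0, 0.7],
    [0, 0, 0, 0, 0, 0, 0.7],
  ],
  grip_force=30,
)

```text
t: 4.07
ee_pos: [0.4213, -0.3219, 0.0113]
eef_rot: [-0.001, 0.706, 0.708, 0.0]
wrist_force: [0.1, -0.2, 0.3]
finger_gap: 0.0725
```

>>> apply_moves(
  moves=[
    [0, 0, 0, 0, 0, 0, 0.1],
    [0, 0, 0, 0, 0, 0, 0.1],
    [0, 0, 0, 0, 0, 0, 0.1],
    [0, 0, 0, 0, 0, 0, 0.1],
    [0, 0, 0, 0, 0, 0, 0.1],
  ],
)

```text
t: 4.48
ee_pos: [0.4218, -0.3224, 0.0122]
eef_rot: [-0.0, 0.706, 0.708, -0.0]
wrist_force: [-0.4, -0.3, 0.2]
finger_gap: 0.0564
```

>>> apply_moves(
  moves=[
    [0, 0, 4, 0, 0, 0, 0.1],
    [0, 0, 8, 0, 0, 0, 0.1],
    [0, 0, 12, 0, 0, 0, 0.1],
    [0, 0, 16, 0, 0, 0, 0.1],
    [0, 0, 0, 0, 0, 0, 0.1],
  ],
)

```text
t: 4.9
ee_pos: [0.4238, -0.3246, 0.0564]
eef_rot: [0.003, 0.706, 0.708, -0.0]
wrist_force: [0.6, -1.1, 0.6]
finger_gap: 0.0559
```

```bash
python3 - <<'E'
from h import *
t=snap('top','top4'); s=snap('scene','scene4'); o=bot.get_obs(); print(o['ee_pos'],o['finger_gap'],o['wrist_force'],o['ft_torque'])
r=lambda i,k:cv2.resize(i[:,:,::-1],None,fx=k,fy=k,interpolation=cv2.INTER_CUBIC)
cv2.imwrite('pics/c6.png',np.hstack([r(t['image'][195:255,365:425],6.6),r(s['image'][245:305,340:400],6.6)]))
E
```

```text
[ 0.42251607 -0.32319881  0.05359488] 0.056586957856953654 [-0.06721379  0.63894016 -1.8894987 ] [0.00389374 0.03239452 0.06347614]
```

View pics/c6.png

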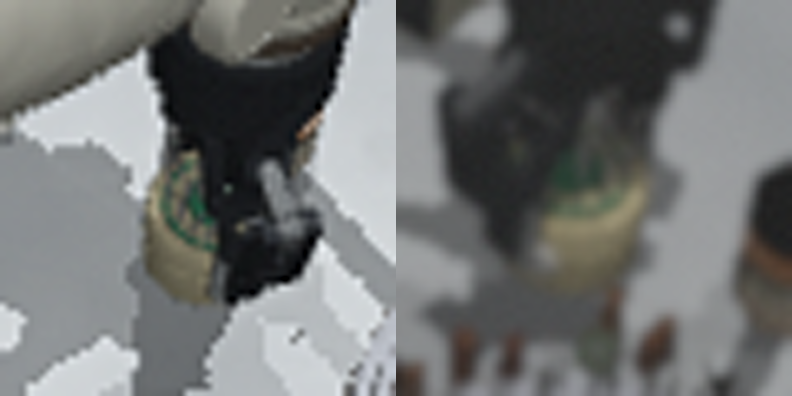

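>>> apply_moves(
  moves=[
    [-5, 5, 25, 0, 0, 0, 0.1],
    [-10, 10, 30, 0, 0, 0, 0.1],
    [-12, 20, 30, 0, 0, 0, 0.1],
    [-10, 30, 20, 0, 0, 0, 0.1],
    [0, 35, 0, 0, 0, 0, 0.1],
    [0, 35, 0, 0, 0, 0, 0.1],
    [0, 35, 0, 0, 0, 0, 0.1],
    [0, 35, 0, 0, 0, 0, 0.1],
    [0, 35, 0, 0, 0, 0, 0.1],
    [0, 35, 0, 0, 0, 0, 0.1],
    [0, 35, 0, 0, 0, 0, 0.1],
    [0, 35, 0, 0, 0, 0, 0.1],
  ],
)

```text
t: 6.0
ee_pos: [0.384, 0.0243, 0.1567]
eef_rot: [-0.0, 0.707, 0.708, -0.0]
wrist_force: [0.8, -0.0, -0.7]
finger_gap: 0.0559
```

>>> apply_moves(
  moves=[
    [0, 35, 0, 0, 0, 0, 0.1],
    [0, 35, 0, 0, 0, 0, 0.1],
    [0, 35, 0, 0, 0, 0, 0.1],
    [0, 35, 0, 0, 0, 0, 0.1],
    [5, 30, 0, 0, 0, 0, 0.1],
    [6, 28, 0, 0, 0, 0, 0.1],
    [5, 20, -10, 0, 0, 0, 0.1],
    [0, 10, -20, 0, 0, 0, 0.1],
    [0, 0, -25, 0, 0, 0, 0.1],
    [0, 0, -25, 0, 0, 0, 0.1],
    [0, 0, -10, 0, 0, 0, 0.1],
    [0, 0, 0, 0, 0, 0, 0.1],
  ],
)

```text
t: 7.0
ee_pos: [0.3979, 0.2497, 0.0641]
eef_rot: [-0.002, 0.706, 0.708, -0.003]
wrist_force: [0.2, -0.0, -0.7]
finger_gap: 0.0563
```

>>> apply_moves(
  moves=[
    [2, 1, -10, 0, 0, 0, 0.1],
    [0, 0, -10, 0, 0, 0, 0.1],
    [0, 0, 0, 0, 0, 0, 0.1],
    [0, 0, 0, 0, 0, 0, 0.1],
  ],
)

```text
t: 7.33
ee_pos: [0.4029, 0.2515, 0.0473]
eef_rot: [-0.0, 0.706, 0.708, -0.0]
wrist_force: [1.1, 0.5, -1.2]
finger_gap: 0.056
```

```bash
python3 - <<'E'
from h import *
t=snap('top','top5'); s=snap('scene','scene5'); o=bot.get_obs(); print(o['ee_pos'],o['finger_gap'],o['wrist_force'],o['ft_torque'])
r=lambda i,k:cv2.resize(i[:,:,::-1],None,fx=k,fy=k,interpolation=cv2.INTER_CUBIC)
cv2.imwrite('pics/c7.png',np.hstack([r(t['image'][225:325,140:240],4),r(s['image'][140:240,180:280],4)]))
print(px(t,[[.4014,.2512,.006]])-[140,225],px(s,[[.4014,.2512,.006]])-[180,140])
E
```

```text
[0.4034437  0.25169675 0.04797179] 0.056033355373875965 [ 0.30505777  0.52247162 -1.13859478] [-0.01082886  0.0021859  -0.00647386]
[[56.53360322 70.14084448]] [[42.67959806 53.35936549]]
```

View pics/c7.png

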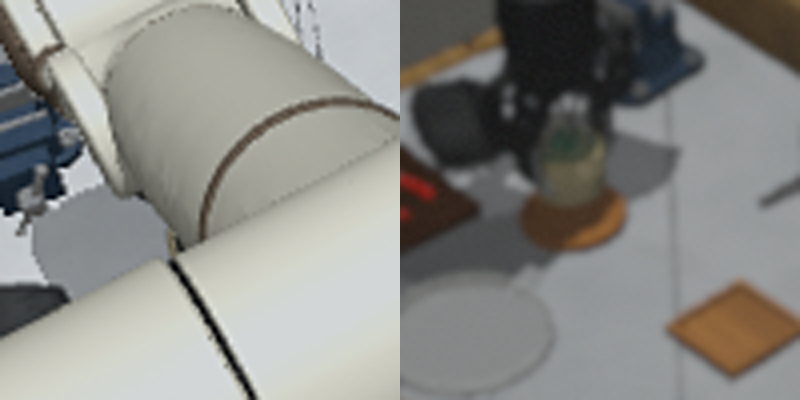

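```bash
python3 - <<'E'
from h import *
s=load('scene0')
for u,v in((190,160),(204,178),(185,170),(198,160)): print(pt(s,u,v,.036).round(3))
E
```

```text
[0.409 0.432 0.036]
[0.385 0.32  0.036]
[0.365 0.396 0.036]
[0.428 0.414 0.036]
```

>>> apply_moves(
  moves=[
    [0, 0, -10, 0, 0, 0, 0.1],
    [0, 0, -8, 0, 0, 0, 0.1],
    [0, 0, -6, 0, 0, 0, 0.1],
    [0, 0, 0, 0, 0, 0, 0.1],
    [0, 0, 0, 0, 0, 0, 0.1],
  ],
)

```text
t: 7.85
ee_pos: [0.4022, 0.2514, 0.0225]
eef_rot: [-0.0, 0.706, 0.708, -0.001]
wrist_force: [-0.0, 0.3, -1.3]
finger_gap: 0.056
```

>>> apply_moves(
  moves=[
    [0, 0, -2, 0, 0, 0, 0.1],
    [0, 0, -2, 0, 0, 0, 0.1],
    [0, 0, 0, 0, 0, 0, 0.1],
    [0, 0, 0, 0, 0, 0, 0.1],
  ],
)

```text
t: 8.18
ee_pos: [0.4029, 0.2516, 0.0193]
eef_rot: [0.0, 0.706, 0.708, 0.0]
wrist_force: [0.7, -0.3, -0.5]
finger_gap: 0.0563
```

>>> apply_moves(
  moves=[
    [0, 0, -1, 0, 0, 0, 0.1],
    [0, 0, -0.5, 0, 0, 0, 0.1],
    [0, 0, 0, 0, 0, 0, 0.3],
    [0, 0, 0, 0, 0, 0, 0.6],
    [0, 0, 0, 0, 0, 0, 0.8],
    [0, 0, 0, 0, 0, 0, 0.8],
    [0, 0, 0, 0, 0, 0, 0.8],
  ],
)

```text
t: 8.77
ee_pos: [0.4028, 0.2516, 0.0178]
eef_rot: [-0.0, 0.706, 0.708, 0.0]
wrist_force: [-0.5, 0.2, -0.7]
finger_gap: 0.0773
```

>>> apply_moves(
  moves=[
    [0, 0, 10, 0, 0, 0, 0.8],
    [0, 0, 25, 0, 0, 0, 0.8],
    [0, 0, 35, 0, 0, 0, 0.8],
    [0, 0, 35, 0, 0, 0, 0.8],
    [-10, -15, 30, 0, 0, 0, 0.8],
    [-20, -35, 20, 0, 0, 0, 0.8],
    [0, -40, 0, 0, 0, 0, 0.8],
    [0, -40, 0, 0, 0, 0, 0.8],
    [0, -40, 0, 0, 0, 0, 0.8],
    [0, -40, 0, 0, 0, 0, 0.8],
    [0, -40, 0, 0, 0, 0, 0.8],
    [0, -40, 0, 0, 0, 0, 0.8],
  ],
)

```text
t: 9.77
ee_pos: [0.374, -0.0376, 0.1723]
eef_rot: [0.001, 0.706, 0.708, 0.0]
wrist_force: [1.7, 0.4, -1.0]
finger_gap: 0.0765
```

>>> apply_moves(
  moves=[
    [0, -40, 0, 0, 0, 0, 0.8],
    [0, -40, 0, 0, 0, 0, 0.8],
    [0, -40, 0, 0, 0, 0, 0.8],
    [0, -40, 0, 0, 0, 0, 0.8],
    [10, -38, 0, 0, 0, 0, 0.8],
    [15, -35, 0, 0, 0, 0, 0.8],
    [22, -32, 0, 0, 0, 0, 0.8],
    [25, -30, 0, 0, 0, 0, 0.8],
    [25, -25, 0, 0, 0, 0, 0.8],
    [22, -18, 0, 0, 0, 0, 0.8],
    [3, -4, -30, 0, 0, 0, 0.8],
    [0, 0, -30, 0, 0, 0, 0.8],
  ],
)

```text
t: 10.77
ee_pos: [0.499, -0.3811, 0.1137]
eef_rot: [0.004, 0.707, 0.708, -0.0]
wrist_force: [0.2, 0.6, -0.4]
finger_gap: 0.0766
```

>>> apply_moves(
  moves=[
    [0, 0, -10, 0, 0, 0, 0.8],
    [0, 0, 0, 0, 0, 0, 0.8],
    [0, 0, 0, 0, 0, 0, 0.8],
  ],
)

```text
t: 11.02
ee_pos: [0.4962, -0.3775, 0.1019]
eef_rot: [-0.0, 0.706, 0.708, 0.0]
wrist_force: [0.2, -0.1, 1.2]
finger_gap: 0.0771
```

```bash
python3 - <<'E'
from h import *
t=snap('top','top6'); s=snap('scene','scene6'); o=bot.get_obs(); print(o['ee_pos'],o['finger_gap'])
r=lambda i,k:cv2.resize(i[:,:,::-1],None,fx=k,fy=k,interpolation=cv2.INTER_CUBIC)
im=np.zeros((600,800,3),np.uint8); im[:400,:400]=r(t['image'][165:245,360:440],5); im[:400,400:]=r(s['image'][240:320,350:430],5)
im[400:,:400]=r(t['image'][265:315,160:260],4); im[400:,400:]=r(s['image'][165:215,180:280],4)
cv2.imwrite('pics/c8.png',im)
P=[[.495,-.382,.057],[.495,-.382+.024,.057],[.495,-.382-.024,.057],[.495,-.382,0]]
print(((px(t,P)-[360,165])*5).round(),((px(s,P)-[350,240])*5+[400,0]).round())
E
```

```text
[ 0.49721284 -0.37869446  0.10392015] 0.07680976308737723
[[235. 206.]
 [195. 215.]
 [274. 197.]
 [223. 261.]] [[657. 176.]
 [620. 151.]
 [694. 202.]
 [644. 251.]]
```

View pics/c8.png

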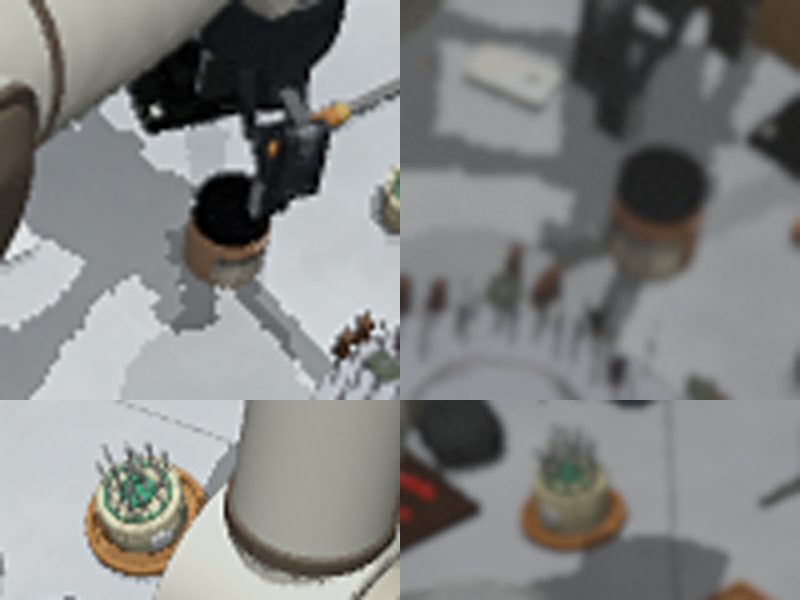

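The pot stands in the stand and the jar lid is at crop (231,208), within 2 mm of the estimate. Next I descend on the jar.

>>> apply_moves(
  moves=[
    [-3, -2, -15, 0, 0, 0, 0.8],
    [0, 0, -25, 0, 0, 0, 0.8],
    [0, 0, -25, 0, 0, 0, 0.8],
    [0, 0, -15, 0, 0, 0, 0.8],
    [0, 0, -8, 0, 0, 0, 0.8],
    [0, 0, 0, 0, 0, 0, 0.8],
    [0, 0, 0, 0, 0, 0, 0.3],
    [0, 0, 0, 0, 0, 0, -0.1],
    [0, 0, 0, 0, 0, 0, -0.1],
    [0, 0, 0, 0, 0, 0, -0.1],
    [0, 0, 0, 0, 0, 0, -0.1],
    [0, 0, 0, 0, 0, 0, -0.1],
  ],
)

```text
t: 12.12
ee_pos: [0.4948, -0.3813, 0.0159]
eef_rot: [0.002, 0.706, 0.708, -0.0]
wrist_force: [0.4, 0.1, 7.0]
finger_gap: 0.047
```

>>> apply_moves(
  moves=[
    [0, 0, 0, 0, 0, 0, -0.1],
    [0, 0, 4, 0, 0, 0, -0.1],
    [0, 0, 8, 0, 0, 0, -0.1],
    [0, 0, 12, 0, 0, 0, -0.1],
    [0, 0, 0, 0, 0, 0, -0.1],
  ],
)

```text
t: 12.53
ee_pos: [0.4946, -0.3813, 0.0405]
eef_rot: [0.002, 0.706, 0.708, -0.0]
wrist_force: [-0.3, -0.2, -0.6]
finger_gap: 0.0471
```

>>> apply_moves(
  moves=[
    [0, 0, 30, 0, 0, 0, -0.1],
    [-15, 10, 35, 0, 0, 0, -0.1],
    [-25, 20, 35, 0, 0, 0, -0.1],
    [-25, 28, 20, 0, 0, 0, -0.1],
    [-25, 30, 0, 0, 0, 0, -0.1],
    [-20, 32, 0, 0, 0, 0, -0.1],
    [-10, 35, 0, 0, 0, 0, -0.1],
    [0, 37, 0, 0, 0, 0, -0.1],
    [0, 37, 0, 0, 0, 0, -0.1],
    [0, 37, 0, 0, 0, 0, -0.1],
    [0, 37, 0, 0, 0, 0, -0.1],
    [0, 37, 0, 0, 0, 0, -0.1],
  ],
)

```text
t: 13.53
ee_pos: [0.3765, -0.0413, 0.1531]
eef_rot: [0.001, 0.707, 0.707, 0.0]
wrist_force: [0.6, -0.4, -0.6]
finger_gap: 0.0471
```

>>> apply_moves(
  moves=[
    [0, 35, 0, 0, 0, 0, -0.1],
    [10, 33, 0, 0, 0, 0, -0.1],
    [15, 25, -10, 0, 0, 0, -0.1],
    [9, 9, -25, 0, 0, 0, -0.1],
    [0, 0, -35, 0, 0, 0, -0.1],
    [0, 0, -25, 0, 0, 0, -0.1],
    [0, 0, -10, 0, 0, 0, -0.1],
    [0, 0, 0, 0, 0, 0, -0.1],
    [0, 0, 0, 0, 0, 0, -0.1],
  ],
)

```text
t: 14.28
ee_pos: [0.4107, 0.0592, 0.0478]
eef_rot: [-0.0, 0.706, 0.708, -0.0]
wrist_force: [0.2, -0.4, -1.2]
finger_gap: 0.0469
```

>>> apply_moves(
  moves=[
    [-2, 2, -10, 0, 0, 0, -0.1],
    [0, 0, -10, 0, 0, 0, -0.1],
    [0, 0, -4, 0, 0, 0, -0.1],
    [0, 0, 0, 0, 0, 0, -0.1],
    [0, 0, 0, 0, 0, 0, -0.1],
  ],
)

```text
t: 14.7
ee_pos: [0.4098, 0.061, 0.0247]
eef_rot: [0.001, 0.706, 0.708, 0.001]
wrist_force: [0.5, 0.5, -1.3]
finger_gap: 0.0471
```

>>> apply_moves(
  moves=[
    [0, 0, -1, 0, 0, 0, -0.1],
    [0, 0, -0.5, 0, 0, 0, -0.1],
    [0, 0, 0, 0, 0, 0, 0.1],
    [0, 0, 0, 0, 0, 0, 0.4],
    [0, 0, 0, 0, 0, 0, 0.7],
    [0, 0, 0, 0, 0, 0, 0.7],
    [0, 0, 0, 0, 0, 0, 0.7],
  ],
)

```text
t: 15.28
ee_pos: [0.409, 0.0612, 0.0223]
eef_rot: [0.0, 0.706, 0.708, 0.0]
wrist_force: [0.5, 0.8, 0.4]
finger_gap: 0.0729
```

>>> apply_moves(
  moves=[
    [0, 0, 15, 0, 0, 0, 0.7],
    [0, 0, 35, 0, 0, 0, 0.7],
    [0, 0, 35, 0, 0, 0, 0.7],
    [-3, -15, 20, 0, 0, -0.1237, 0.1],
    [-3, -30, 0, 0, 0, -0.1237, 0.1],
    [0, -30, 0, 0, 0, -0.1237, 0.1],
    [0, -30, 0, 0, 0, -0.1237, 0.1],
    [0, -30, 0, 0, 0, -0.1237, 0.1],
    [0, -30, 0, 0, 0, -0.1237, 0.1],
    [0, -30, 0, 0, 0, -0.1237, 0.1],
    [0, -30, 0, 0, 0, -0.1237, 0.1],
    [0, -20, -15, 0, 0, -0.1237, 0.1],
  ],
)

```text
t: 16.28
ee_pos: [0.4046, -0.188, 0.1149]
eef_rot: [0.003, 0.975, 0.224, 0.002]
wrist_force: [0.9, -1.1, -0.1]
finger_gap: 0.0465
```

>>> apply_moves(
  moves=[
    [0, -10, -20, 0, 0, -0.1237, 0.1],
    [0, -5, -20, 0, 0, -0.1237, 0.1],
    [0, 0, -20, 0, 0, 0, 0.1],
    [0, 0, 0, 0, 0, 0, 0.1],
    [0, 0, 0, 0, 0, 0, 0.1],
  ],
)

```text
t: 16.7
ee_pos: [0.402, -0.1981, 0.0515]
eef_rot: [-0.001, 0.994, 0.106, -0.001]
wrist_force: [-0.4, 0.3, 0.5]
finger_gap: 0.0469
```

```bash
python3 - <<'E'
from h import *
t=snap('top','top7'); s=snap('scene','scene7'); o=bot.get_obs(); print(o['ee_pos'],o['eef_rot'],o['finger_gap'])
r=lambda i,k:cv2.resize(i[:,:,::-1],None,fx=k,fy=k,interpolation=cv2.INTER_CUBIC)
im=np.zeros((600,800,3),np.uint8); im[:400,:400]=r(t['image'][215:275,325:385],400/60); im[:400,400:]=r(s['image'][230:290,300:360],400/60)
im[400:,:400]=r(t['image'][225:300,190:340],400/150); im[400:,400:]=r(s['image'][180:255,200:350],400/150)
cv2.imwrite('pics/c9.png',im)
P=[[.403,-.199,.011]]
print(((px(t,P)-[325,215])*6.67).round(),((px(s,P)-[300,230])*6.67+[400,0]).round())
E
```

```text
[ 0.40358115 -0.19920379  0.0533197 ] [6.57906851e-04 9.94337632e-01 1.06263287e-01 5.96024676e-04] 0.04725065983247627
[[198. 271.]] [[562. 252.]]
```

View pics/c9.png

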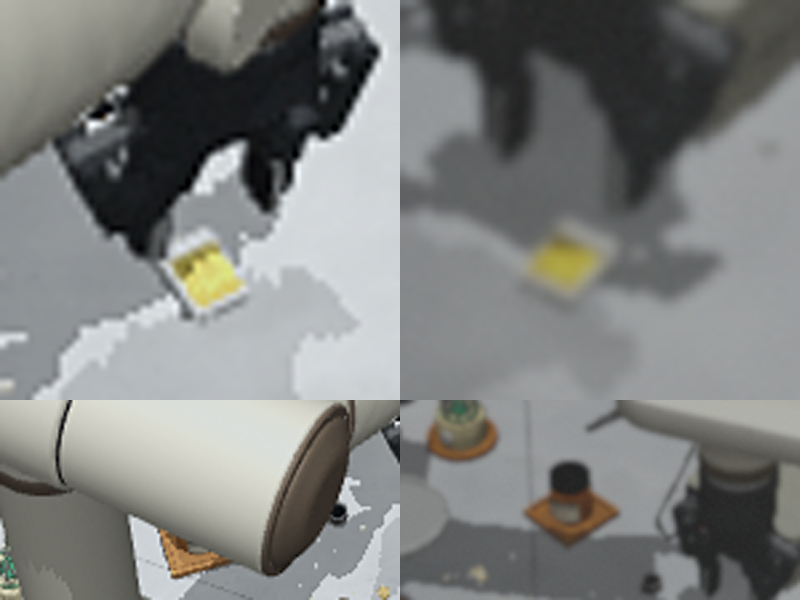

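The jar stands in the tray. The case is at crop (203,273), within 2 mm of the TCP. I descend to grasp it.

>>> apply_moves(
  moves=[
    [0, -2, -20, 0, 0, 0, 0.1],
    [0, 0, -18, 0, 0, 0, 0.1],
    [0, 0, -8, 0, 0, 0, 0.1],
    [0, 0, 0, 0, 0, 0, 0.1],
    [0, 0, 0, 0, 0, 0, -0.2],
    [0, 0, 0, 0, 0, 0, -0.5],
    [0, 0, 0, 0, 0, 0, -0.5],
    [0, 0, 0, 0, 0, 0, -0.5],
    [0, 0, 0, 0, 0, 0, -0.5],
  ],
  grip_force=30,
)

```text
t: 17.55
ee_pos: [0.4039, -0.2016, 0.0076]
eef_rot: [0.001, 0.994, 0.106, 0.001]
wrist_force: [-0.4, 0.7, 7.4]
finger_gap: 0.0254
```

>>> apply_moves(
  moves=[
    [0, 0, 4, 0, 0, 0, -0.5],
    [0, 0, 15, 0, 0, 0, -0.5],
    [0, 0, 30, 0, 0, 0, -0.5],
    [-8, 10, 35, 0, 0, 0.116, -0.5],
    [-12, 25, 25, 0, 0, 0.116, -0.5],
    [-10, 33, 10, 0, 0, 0.116, -0.5],
    [0, 35, 0, 0, 0, 0.116, -0.5],
    [0, 35, 0, 0, 0, 0.116, -0.5],
    [0, 35, 0, 0, 0, 0.116, -0.5],
    [0, 35, 0, 0, 0, 0.116, -0.5],
    [0, 35, 0, 0, 0, 0.116, -0.5],
    [0, 35, 0, 0, 0, 0.116, -0.5],
  ],
)

```text
t: 18.55
ee_pos: [0.3725, 0.0788, 0.1256]
eef_rot: [0.0, 0.808, 0.59, 0.0]
wrist_force: [0.8, -0.0, -0.5]
finger_gap: 0.0248
```

>>> apply_moves(
  moves=[
    [10, 35, 0, 0, 0, 0.116, -0.5],
    [12, 30, 0, 0, 0, 0.116, -0.5],
    [9, 15, -15, 0, 0, 0.116, -0.5],
    [0, 0, -30, 0, 0, 0, -0.5],
    [0, 0, -30, 0, 0, 0, -0.5],
    [0, 0, -15, 0, 0, 0, -0.5],
    [0, 0, 0, 0, 0, 0, -0.5],
    [0, 0, 0, 0, 0, 0, -0.5],
  ],
)

```text
t: 19.22
ee_pos: [0.4032, 0.1571, 0.035]
eef_rot: [-0.001, 0.695, 0.719, -0.001]
wrist_force: [0.4, -0.2, 0.7]
finger_gap: 0.0253
```

>>> apply_moves(
  moves=[
    [1, -1, -12, 0, 0, 0, -0.5],
    [0, 0, -10, 0, 0, 0, -0.5],
    [0, 0, -3, 0, 0, 0, -0.5],
    [0, 0, 0, 0, 0, 0, -0.5],
    [0, 0, 0, 0, 0, 0, -0.5],
  ],
)

```text
t: 19.63
ee_pos: [0.4052, 0.1562, 0.0107]
eef_rot: [0.0, 0.695, 0.719, 0.0]
wrist_force: [-0.6, 0.5, -0.5]
finger_gap: 0.0252
```

>>> apply_moves(
  moves=[
    [0, 0, -1.5, 0, 0, 0, -0.5],
    [0, 0, 0, 0, 0, 0, -0.5],
  ],
)

```text
t: 19.8
ee_pos: [0.4052, 0.1562, 0.009]
eef_rot: [0.0, 0.695, 0.719, 0.0]
wrist_force: [0.3, 0.4, -0.7]
finger_gap: 0.0251
```

>>> apply_moves(
  moves=[
    [0, 0, -1.2, 0, 0, 0, -0.5],
    [0, 0, 0, 0, 0, 0, -0.5],
    [0, 0, 0, 0, 0, 0, -0.3],
    [0, 0, 0, 0, 0, 0, 0.0],
    [0, 0, 0, 0, 0, 0, 0.0],
    [0, 0, 0, 0, 0, 0, 0.0],
    [0, 0, 15, 0, 0, 0, 0.0],
    [0, 0, 35, 0, 0, 0, 0.0],
    [0, 0, 35, 0, 0, 0, 0.0],
    [-5, -15, 30, 0, 0, 0, 0.0],
    [-5, -35, 0, 0, 0, 0, 0.0],
    [0, -38, 0, 0, 0, 0, 0.0],
  ],
)

```text
t: 20.8
ee_pos: [0.3959, 0.068, 0.1247]
eef_rot: [0.002, 0.694, 0.72, 0.002]
wrist_force: [0.4, -0.8, -0.2]
finger_gap: 0.0424
```

>>> apply_moves(
  moves=[
    [0, -38, 0, 0, 0, 0, 0.0],
    [0, -38, 0, 0, 0, 0, 0.0],
    [0, -35, 0, 0, 0, 0, 0.0],
    [0, -30, 0, 0, 0, 0, 0.0],
    [2, -15, -20, 0, 0, 0, 0.0],
    [0, 0, -30, 0, 0, 0, 0.0],
    [0, 0, -25, 0, 0, 0, 0.0],
    [0, 0, 0, 0, 0, 0, 0.0],
    [0, 0, 0, 0, 0, 0, 0.0],
  ],
)

```text
t: 21.55
ee_pos: [0.3957, -0.0872, 0.0467]
eef_rot: [-0.002, 0.695, 0.719, -0.0]
wrist_force: [-0.2, 0.1, 1.0]
finger_gap: 0.0426
```

```bash
python3 - <<'E'
from h import *
t=snap('top','top8'); s=snap('scene','scene8'); o=bot.get_obs(); print(o['ee_pos'],o['eef_rot'],o['finger_gap'])
r=lambda i,k:cv2.resize(i[:,:,::-1],None,fx=k,fy=k,interpolation=cv2.INTER_CUBIC)
im=np.zeros((600,800,3),np.uint8); im[:400,:400]=r(t['image'][230:290,285:345],400/60); im[:400,400:]=r(s['image'][220:280,265:325],400/60)
im[400:,:400]=r(t['image'][255:305,180:280],4); im[400:,400:]=r(s['image'][180:230,200:300],4)
cv2.imwrite('pics/c10.png',im)
P=[[.397,-.088,.014],[.397,-.088,0]]; k=400/60
print(((px(t,P)-[285,230])*k).round(),((px(s,P)-[265,220])*k+[400,0]).round())
P=[[.4047,.1563,.011]]; print(((px(t,P)-[180,255])*4+[0,400]).round(),((px(s,P)-[200,180])*4+[400,400]).round())
E
```

```text
[ 0.39791156 -0.08817906  0.04887741] [1.09214911e-03 6.95046175e-01 7.18964214e-01 2.84539557e-04] 0.04272169992499464
[[215. 241.]
 [215. 257.]] [[599. 181.]
 [599. 205.]]
[[202. 520.]] [[569. 503.]]
```

View pics/c10.png

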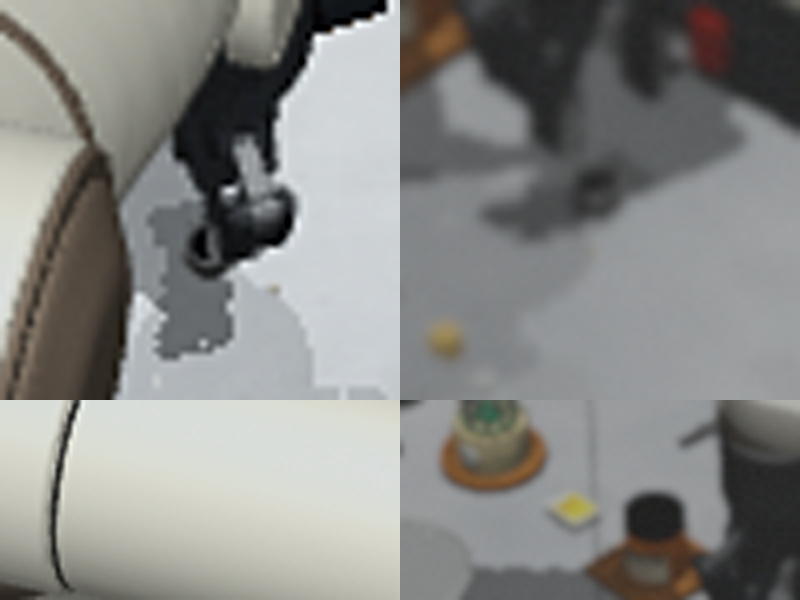

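>>> apply_moves(
  moves=[
    [0, 0, -20, 0, 0, 0, 0.0],
    [0, 0, -15, 0, 0, 0, 0.0],
    [0, 0, -6, 0, 0, 0, 0.0],
    [0, 0, 0, 0, 0, 0, 0.0],
    [0, 0, 0, 0, 0, 0, -0.3],
    [0, 0, 0, 0, 0, 0, -0.65],
    [0, 0, 0, 0, 0, 0, -0.65],
    [0, 0, 0, 0, 0, 0, -0.65],
    [0, 0, 0, 0, 0, 0, -0.65],
  ],
  grip_force=25,
)

```text
t: 22.4
ee_pos: [0.3981, -0.0884, 0.0079]
eef_rot: [0.001, 0.695, 0.719, 0.0]
wrist_force: [-0.6, 1.3, 6.8]
finger_gap: 0.0201
```

>>> apply_moves(
  moves=[
    [0, 0, 4, 0, 0, 0, -0.65],
    [0, 0, 20, 0, 0, 0, -0.65],
    [0, 0, 35, 0, 0, 0, -0.65],
    [0, 10, 35, 0, 0, 0, -0.65],
    [0, 25, 25, 0, 0, 0, -0.65],
    [0, 35, 0, 0, 0, 0, -0.65],
    [0, 38, 0, 0, 0, 0, -0.65],
    [0, 38, 0, 0, 0, 0, -0.65],
    [0, 38, 0, 0, 0, 0, -0.65],
    [2, 35, 0, 0, 0, 0, -0.65],
    [3, 21, -10, 0, 0, 0, -0.65],
    [1, 5, -30, 0, 0, 0, -0.65],
  ],
)

```text
t: 23.4
ee_pos: [0.4069, 0.1607, 0.0895]
eef_rot: [0.003, 0.694, 0.72, 0.004]
wrist_force: [1.8, -0.1, -0.0]
finger_gap: 0.0204
```

>>> apply_moves(
  moves=[
    [0, 0, -25, 0, 0, 0, -0.65],
    [0, 0, -15, 0, 0, 0, -0.65],
    [0, 0, 0, 0, 0, 0, -0.65],
    [0, 0, 0, 0, 0, 0, -0.65],
  ],
)

```text
t: 23.73
ee_pos: [0.4023, 0.1571, 0.0454]
eef_rot: [-0.0, 0.695, 0.719, -0.001]
wrist_force: [-0.2, 0.7, -0.1]
finger_gap: 0.0199
```

```bash
python3 - <<'E'
from h import *
t=snap('top','top9'); s=snap('scene','scene9'); o=bot.get_obs(); print(o['ee_pos'],o['eef_rot'],o['finger_gap'],o['wrist_force'])
r=lambda i,k:cv2.resize(i[:,:,::-1],None,fx=k,fy=k,interpolation=cv2.INTER_CUBIC)
cv2.imwrite('pics/c11.png',np.hstack([r(t['image'][240:300,200:260],6.6),r(s['image'][165:225,220:280],6.6)]))
e=o['ee_pos']; P=[[e[0],e[1],e[2]+.006],[.4047,.1563,.011]]
print(((px(t,P)-[200,240])*6.6).round(),((px(s,P)-[220,165])*6.6+[396,0]).round())
E
```

```text
[0.40408295 0.15716262 0.04689819] [0.00084469 0.6953435  0.71867641 0.00095959] 0.0200523594957537 [0.12938391 0.12117454 0.1459113 ]
[[186. 251.]
 [201. 297.]] [[534. 197.]
 [543. 269.]]
```

View pics/c11.png

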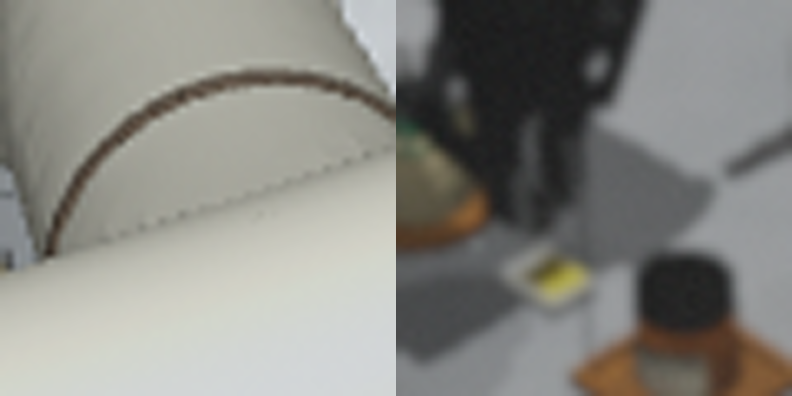

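>>> apply_moves(
  moves=[
    [1, -1, -12, 0, 0, 0, -0.65],
    [0, 0, -8, 0, 0, 0, -0.65],
    [0, 0, -5, 0, 0, 0, -0.65],
    [0, 0, -1, 0, 0, 0, -0.65],
    [0, 0, 0, 0, 0, 0, -0.65],
    [0, 0, 0, 0, 0, 0, -0.65],
  ],
)

```text
t: 24.33
ee_pos: [0.4042, 0.1562, 0.0198]
eef_rot: [0.0, 0.695, 0.719, 0.0]
wrist_force: [-0.8, -0.5, -0.2]
finger_gap: 0.0202
```

>>> apply_moves(
  moves=[
    [0, 0, -0.7, 0, 0, 0, -0.65],
    [0, 0, -0.5, 0, 0, 0, -0.65],
    [0, 0, 0, 0, 0, 0, -0.65],
  ],
)

```text
t: 24.58
ee_pos: [0.4043, 0.1563, 0.0188]
eef_rot: [0.0, 0.695, 0.719, 0.0]
wrist_force: [-0.4, -0.1, 4.1]
finger_gap: 0.02
```

>>> apply_moves(
  moves=[
    [0, 0, 0, 0, 0, 0, -0.4],
    [0, 0, 0, 0, 0, 0, -0.2],
    [0, 0, 0, 0, 0, 0, -0.2],
    [0, 0, 0, 0, 0, 0, -0.2],
    [0, 0, 15, 0, 0, 0, -0.2],
    [0, 0, 35, 0, 0, 0, -0.2],
    [0, 0, 35, 0, 0, 0, -0.2],
    [-7, -15, 35, 0, 0, 0.12, -0.1],
    [-10, -35, 20, 0, 0, 0.125, 0.0],
    [-10, -39, 0, 0, 0, 0, 0.0],
    [0, -39, 0, 0, 0, 0, 0.0],
    [0, -39, 0, 0, 0, 0, 0.0],
  ],
)

```text
t: 25.58
ee_pos: [0.3782, -0.0073, 0.1561]
eef_rot: [0.001, 0.609, 0.793, 0.0]
wrist_force: [0.2, -0.5, 0.0]
finger_gap: 0.0426
```

>>> apply_moves(
  moves=[
    [0, -39, 0, 0, 0, 0, 0.0],
    [0, -39, 0, 0, 0, 0, 0.0],
    [0, -39, 0, 0, 0, 0, 0.0],
    [0, -39, 0, 0, 0, 0, 0.0],
    [10, -35, 0, 0, 0, 0, 0.0],
    [25, -30, 0, 0, 0, 0, 0.0],
    [30, -20, 0, 0, 0, 0, 0.0],
    [35, -5, 0, 0, 0, 0, 0.0],
    [30, 0, 0, 0, 0, 0, 0.0],
    [20, 0, 0, 0, 0, 0, 0.0],
    [0, 0, 0, 0, 0, 0, 0.0],
    [0, 0, 0, 0, 0, 0, 0.0],
  ],
)

```text
t: 26.58
ee_pos: [0.5287, -0.2517, 0.1549]
eef_rot: [-0.001, 0.609, 0.793, -0.0]
wrist_force: [-0.0, 0.6, -0.2]
finger_gap: 0.0426
```

```bash
python3 - <<'E'
from h import *
t=snap('top','top10'); s=snap('scene','scene10'); o=bot.get_obs(); print(o['ee_pos'],o['eef_rot'],o['finger_gap'])
r=lambda i,k:cv2.resize(i[:,:,::-1],None,fx=k,fy=k,interpolation=cv2.INTER_CUBIC)
im=np.zeros((600,800,3),np.uint8); im[:300,:400]=r(t['image'][190:250,320:400],5); im[:300,400:]=r(s['image'][210:270,330:410],5)
im[300:,:400]=r(t['image'][250:310,180:260],5); im[300:,400:]=r(s['image'][175:235,210:290],5)
cv2.imwrite('pics/c12.png',im)
e=o['ee_pos']; P=[[.537,-.251,.01],e]
print(((px(t,P)-[320,190])*5).round(),((px(s,P)-[330,210])*5+[400,0]).round())
P=[[.4047,.1563,.011],[.4047,.1563,.025]]; print(((px(t,P)-[180,250])*5+[0,300]).round(),((px(s,P)-[210,175])*5+[400,300]).round())
E
```

```text
[ 0.52764828 -0.25172589  0.15511431] [-6.47525527e-04  6.09313378e-01  7.92929232e-01 -1.42735235e-04] 0.042477243712686914
[[191. 119.]
 [212. -16.]] [[611. 220.]
 [623.  28.]]
[[252. 475.]
 [249. 463.]] [[562. 454.]
 [560. 436.]]
```

View pics/c12.png

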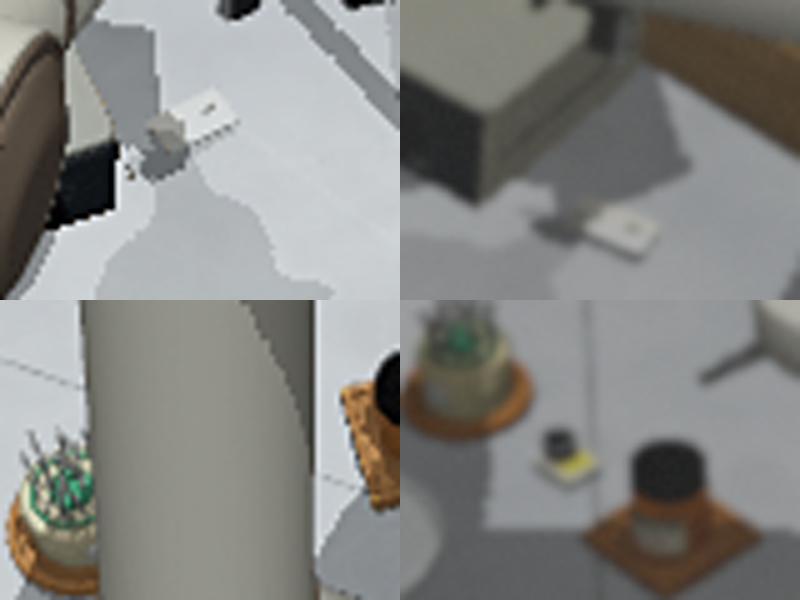

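>>> apply_moves(
  moves=[
    [10, -4, -20, 0, 0, 0, 0.0],
    [0, 0, -35, 0, 0, 0, 0.0],
    [0, 0, -35, 0, 0, 0, 0.0],
    [0, 0, -25, 0, 0, 0, 0.0],
    [0, 0, -15, 0, 0, 0, 0.0],
    [0, 0, -10, 0, 0, 0, 0.0],
    [0, 0, -5, 0, 0, 0, 0.0],
    [0, 0, 0, 0, 0, 0, 0.0],
    [0, 0, 0, 0, 0, 0, 0.0],
  ],
  grip_force=30,
)

```text
t: 27.43
ee_pos: [0.539, -0.2566, 0.0117]
eef_rot: [0.001, 0.609, 0.793, -0.0]
wrist_force: [-0.4, -0.6, -0.5]
finger_gap: 0.0428
```

>>> apply_moves(
  moves=[
    [0, 0, -4, 0, 0, 0, 0.0],
    [0, 0, 0, 0, 0, 0, 0.0],
    [0, 0, 0, 0, 0, 0, -0.2],
    [0, 0, 0, 0, 0, 0, -0.45],
    [0, 0, 0, 0, 0, 0, -0.5],
    [0, 0, 0, 0, 0, 0, -0.5],
    [0, 0, 0, 0, 0, 0, -0.5],
    [0, 0, 0, 0, 0, 0, -0.5],
  ],
)

```text
t: 28.1
ee_pos: [0.539, -0.2563, 0.0072]
eef_rot: [0.0, 0.609, 0.793, 0.0]
wrist_force: [-0.3, 1.1, 5.5]
finger_gap: 0.0253
```

>>> apply_moves(
  moves=[
    [0, 0, 4, 0, 0, 0, -0.5],
    [0, 0, 20, 0, 0, 0, -0.5],
    [0, 0, 35, 0, 0, 0, -0.5],
    [0, 0, 40, 0, 0, 0, -0.5],
    [-10, 0, 35, 0, 0, 0, -0.5],
    [-30, 0, 10, 0, 0, 0, -0.5],
    [-35, 5, 0, 0, 0, 0, -0.5],
    [-35, 20, 0, 0, 0, 0, -0.5],
    [-30, 28, 0, 0, 0, 0, -0.5],
    [-20, 33, 0, 0, 0, -0.12, -0.5],
    [0, 37, 0, 0, 0, -0.125, -0.5],
    [0, 37, 0, 0, 0, 0, -0.5],
  ],
)

```text
t: 29.1
ee_pos: [0.3773, -0.0979, 0.1502]
eef_rot: [0.0, 0.701, 0.713, 0.0]
wrist_force: [0.7, -0.1, 0.2]
finger_gap: 0.0251
```

>>> apply_moves(
  moves=[
    [0, 37, 0, 0, 0, 0, -0.5],
    [0, 37, 0, 0, 0, 0, -0.5],
    [0, 37, 0, 0, 0, 0, -0.5],
    [15, 30, 0, 0, 0, 0, -0.5],
    [30, 15, 0, 0, 0, 0, -0.5],
    [30, 0, 0, 0, 0, 0, -0.5],
    [20, 0, -10, 0, 0, 0, -0.5],
    [5, 0, -30, 0, 0, 0, -0.5],
    [0, 0, -30, 0, 0, 0, -0.5],
    [0, 0, -20, 0, 0, 0, -0.5],
    [0, 0, 0, 0, 0, 0, -0.5],
    [0, 0, 0, 0, 0, 0, -0.5],
  ],
)

```text
t: 30.1
ee_pos: [0.4775, 0.0573, 0.0598]
eef_rot: [-0.001, 0.698, 0.716, -0.001]
wrist_force: [-0.9, -0.6, 0.3]
finger_gap: 0.0254
```

>>> apply_moves(
  moves=[
    [2, 1, -20, 0, 0, 0.009, -0.5],
    [0, 0, -18, 0, 0, 0, -0.5],
    [0, 0, -10, 0, 0, 0, -0.5],
    [0, 0, -3, 0, 0, 0, -0.5],
    [0, 0, 0, 0, 0, 0, -0.5],
    [0, 0, 0, 0, 0, 0, -0.5],
  ],
)

```text
t: 30.6
ee_pos: [0.4817, 0.058, 0.0108]
eef_rot: [0.001, 0.695, 0.719, 0.001]
wrist_force: [-0.0, 0.9, 0.2]
finger_gap: 0.0251
```

>>> apply_moves(
  moves=[
    [-1, 1, -2, 0, 0, 0, -0.5],
    [0, 0, -1, 0, 0, 0, -0.5],
    [0, 0, 0, 0, 0, 0, -0.5],
    [0, 0, 0, 0, 0, 0, -0.5],
  ],
)

```text
t: 30.93
ee_pos: [0.4803, 0.0591, 0.0072]
eef_rot: [0.0, 0.695, 0.719, 0.0]
wrist_force: [0.7, -1.3, 3.3]
finger_gap: 0.0252
```

>>> apply_moves(
  moves=[
    [0, 0, 0, 0, 0, 0, -0.35],
    [0, 0, 0, 0, 0, 0, -0.2],
    [0, 0, 0, 0, 0, 0, -0.2],
    [0, 0, 0, 0, 0, 0, -0.2],
    [0, 0, 15, 0, 0, 0, -0.2],
    [0, 0, 35, 0, 0, 0, -0.2],
    [0, 0, 40, 0, 0, 0, -0.2],
    [0, 0, 40, 0, 0, 0, -0.2],
    [-15, -5, 30, 0, 0, 0, -0.2],
    [-35, -10, 0, 0, 0, 0, -0.2],
    [-35, -20, 0, 0, 0, 0, -0.2],
    [-30, -30, 0, 0, 0, 0, -0.2],
  ],
)

```text
t: 31.93
ee_pos: [0.3632, -0.0044, 0.1662]
eef_rot: [-0.0, 0.694, 0.72, -0.0]
wrist_force: [-0.1, -1.1, 0.4]
finger_gap: 0.0344
```

>>> apply_moves(
  moves=[
    [0, -40, 0, 0, 0, 0, -0.2],
    [0, -40, 0, 0, 0, 0, -0.2],
    [0, -40, 0, 0, 0, 0, -0.2],
    [0, -40, 0, 0, 0, 0, -0.2],
    [0, -40, 0, 0, 0, 0, -0.2],
    [0, -40, 0, 0, 0, 0, -0.2],
    [0, 0, 0, 0, 0, 0, -0.2],
    [0, 0, 0, 0, 0, 0, -0.2],
  ],
)

```text
t: 32.6
ee_pos: [0.3645, -0.2466, 0.1661]
eef_rot: [-0.001, 0.696, 0.718, 0.0]
wrist_force: [0.8, -0.1, -0.6]
finger_gap: 0.0337
```

```bash
python3 - <<'E'
from h import *
t=snap('top','top11'); s=snap('scene','scene11'); o=bot.get_obs(); print(o['ee_pos'])
r=lambda i,k:cv2.resize(i[:,:,::-1],None,fx=k,fy=k,interpolation=cv2.INTER_CUBIC)
im=np.zeros((600,800,3),np.uint8); im[:300,:600]=r(t['image'][240:310,160:300],300/70)
im[300:,:400]=r(s['image'][188:233,220:280],400/60); im[300:,400:]=r(s['image'][188:233,250:310],400/60)
cv2.imwrite('pics/c13.png',im)
k=400/60
P=[[.4047,.1563,.011],[.4047,.1563,.025],[.4079,.0613,.063],[.4794,.0637,.01]]; print(((px(t,P)-[160,240])*300/70).round(),((px(s,P)-[220,188])*k+[0,300]).round(),((px(s,P)-[250,188])*k+[400,300]).round())
E
```

```text
[ 0.36476438 -0.24438391  0.16591155]
[[302. 193.]
 [299. 183.]
 [440. 115.]
 [419.  63.]] [[149. 419.]
 [146. 395.]
 [283. 425.]
 [408. 444.]] [[349. 419.]
 [346. 395.]
 [483. 425.]
 [608. 444.]]
```

View pics/c13.png

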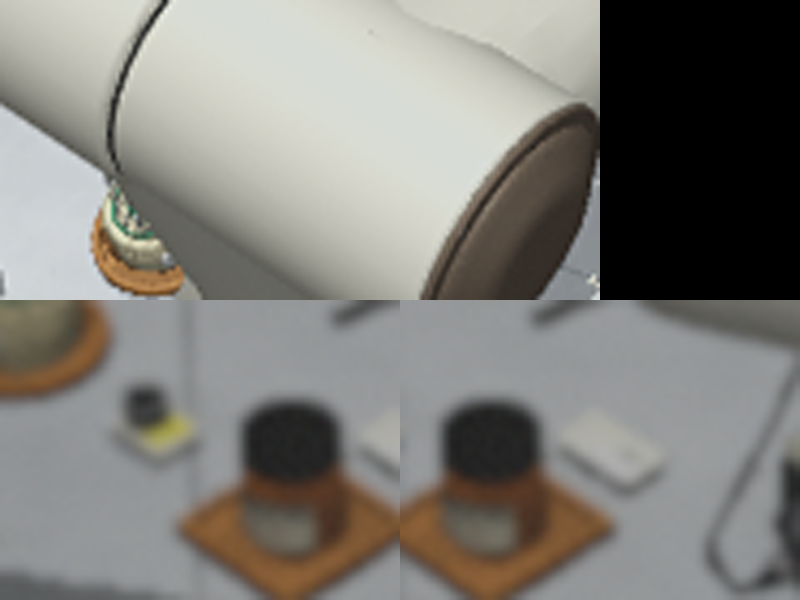

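>>> apply_moves(
  moves=[
    [15, -25, 20, 0, 0, 0, -0.2],
    [15, -30, 15, 0, 0, 0, -0.2],
    [15, -30, 10, 0, 0, 0, -0.2],
    [10, -30, 0, 0, 0, 0, -0.2],
    [10, -30, 0, 0, 0, 0, -0.2],
    [0, -30, 0, 0, 0, 0, -0.2],
    [0, 0, 0, 0, 0, 0, -0.2],
    [0, 0, 0, 0, 0, 0, -0.2],
  ],
)

```text
t: 33.37
ee_pos: [0.4305, -0.4195, 0.211]
eef_rot: [-0.001, 0.695, 0.719, 0.0]
wrist_force: [0.5, 0.7, -0.1]
finger_gap: 0.0341
```

```bash
python3 - <<'E'
from h import *
t=snap('top','top12'); o=bot.get_obs(); print(o['ee_pos'])
r=lambda i,k:cv2.resize(i[:,:,::-1],None,fx=k,fy=k,interpolation=cv2.INTER_CUBIC)
cv2.imwrite('pics/c14.png',r(t['image'][230:310,190:290],8)[:600])
P=[[.4047,.1563,.011],[.4047,.1563,.025],[.4079,.0613,.063],[.4794,.0637,.01]]; print(((px(t,P)-[190,230])*8).round())
E
```

```text
[ 0.43050303 -0.4186288   0.21108724]
[[324. 440.]
 [319. 421.]
 [581. 294.]
 [542. 197.]]
```

View pics/c14.png

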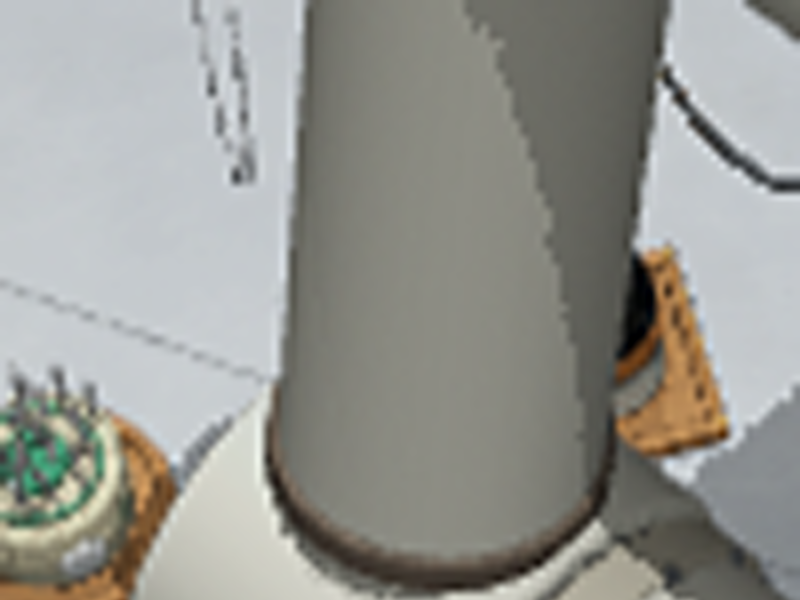

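```bash
cat > sil.py <<'E'
from h import *
from scipy.optimize import minimize
K8=8
def hull(d,P,box):
    u0,v0,u1,v1=box; q=(px(d,P)-[u0,v0]+.5)*K8
    m=np.zeros(((v1-v0)*K8,(u1-u0)*K8),np.uint8); cv2.fillConvexPoly(m,cv2.convexHull(np.round(q).astype(np.int32)),255)
    return cv2.resize(cv2.GaussianBlur(m,(0,0),K8*.9),(u1-u0,v1-v0),interpolation=cv2.INTER_AREA)/255.
def boxP(x,y,th,L,W,H,z0=0):
    c,s=np.cos(th),np.sin(th); return [[x+c*a-s*b,y+s*a+c*b,z] for a in(-L/2,L/2) for b in(-W/2,W/2) for z in(z0,z0+H)]
def cylP(x,y,r,z0,z1): return [[x+r*np.cos(a),y+r*np.sin(a),z] for a in np.linspace(0,6.28,40) for z in(z0,z1)]
def diff(a,b,box):
    u0,v0,u1,v1=box; return np.abs(a['image'][v0:v1,u0:u1].astype(float)-b['image'][v0:v1,u0:u1]).sum(2)
E
python3 - <<'E'
from sil import *
S={i:load(f'scene{i}') for i in (6,7,8,10,11)}
box=(230,192,256,218)
for a,b in((6,8),(8,10),(8,11),(6,11)):
    D=diff(S[a],S[b],box); print(a,b); print('\n'.join(' '.join('%3d'%v for v in r) for r in D[::1,::1]))
E
```

```text
6 8
  2   2   6   3   4   3   1   3   2   1   2   4   2   5   4   1   5   2   4   3   3   3   1   5   1   0
  5   8   4   2   4   1   0   0   1   4   2   3   5   2   1   1   3   3   3   4   1   3   3   3   2   4
  2   1   2   1  11   4   5   3   3   1   6   4   2   3   1   5   2   4   3   6   6   3   5   2   3   4
  3   2   4   4   2   2   6   6   3   4   3   2   1   7   2   2   0   3   4   0   1   2   2   3   1   5
  4  14   7   2   6   2   4   4   1   6   4   3   2   1   4   4   2   2   1   3   0   3   2   2   2   2
 27  28  26  15  13   3   0  13  17  19  18  19  17  19  17  19  18  16   3   3   5   5   3   1   4   5
 46  47  49  45  45  29  25  41  62  70  66  66  66  66  70  70  71  52  23  20  16  18  17  13   2   3
 52  61  67  99 108  94  82  95 125 135 141 140 137 142 138 139 131 105  73  64  72  70  64  45  26  13
 63  84 115 140 154 148 147 146 162 171 166 174 172 174 166 164 163 151 131 128 137 141 127 106  71  44
108 136 148 162 169 168 164 170 171 172 173 173 174 173 169 173 168 162 156 156 167 165 166 151 132 105
152 160 165 171 171 173 171 174 172 170 181 187 189 180 
[... 9034 characters left out ...]
 149 134 110  86  78  83 100 101  87  80  79 100 134 157 165 167 168 149  95
165 168 164 167 165 170 162 161 158 143 127 103  90  78  77  96 112 131 139 149 166 168 166 170 157 101
161 162 165 159 162 166 166 166 166 162 156 143 123 112 112 131 150 153 151 157 165 163 169 169 155 107
164 167 166 164 162 165 165 165 167 162 167 157 153 147 151 154 163 157 149 153 162 165 168 164 158 118
164 167 167 166 166 165 168 160 168 166 161 169 161 164 170 165 168 159 153 156 160 162 164 161 150 118
162 164 166 166 166 170 167 168 162 164 171 166 166 164 167 167 163 170 156 154 158 158 149 140 123  85
165 164 165 167 165 167 169 166 166 162 167 165 169 168 164 166 168 162 153 150 153 144 122  96  84  55
```

```bash
python3 - <<'E'
from sil import *
S={i:load(f'scene{i}') for i in (0,1,2,4,7,8,11)}
box=(230,192,256,218)
for b in (0,1,2,4,7):
    D=diff(S[b],S[8],box); print(b,np.median(D).round(1),np.percentile(D,[25,75,95]))
D=min((diff(S[b],S[8],box) for b in (0,1,2,4,7)),key=np.median)
print('\n'.join(' '.join('%3d'%v for v in r) for r in D))
L=diff(S[8],S[11],box); L[16:]=0
d=S[8]
def fit(f,D,p0):
    def c(p):
        m=f(p); a=(m*D).sum()/(m*m).sum(); return ((D-a*m)**2).sum()/(D**2).sum()
    r=min((minimize(c,np.array(p0)+np.r_[dx,dy,[0]*(len(p0)-2)],method='Nelder-Mead',options=dict(xatol=1e-5,fatol=1e-6,initial_simplex=None)) for dx in(-.004,.004) for dy in(-.004,.004)),key=lambda r:r.fun); return r.x.round(4),r.fun
print('loupe',fit(lambda p:hull(d,cylP(p[0],p[1],.011,.011,.025),box),L,[.404,.157]))
print('case',fit(lambda p:hull(d,boxP(p[0],p[1],.034,.027,.037,.011),box),np.clip(D-12,0,60),[.404,.157]))
E
```

```text
0 4.0 [ 3.  15.  83.5]
1 3.0 [ 1.   26.25 92.25]
2 135.0 [ 20. 163. 171.]
4 59.5 [  4.   160.25 170.  ]
7 3.0 [ 1.  7. 81.]
 86  90  74  40  10   3   2   1   2   2   2   3   1   2   1   1   2   0   2   0   0   2   2   2   0   2
 89  79  61  27   7   1   2   3   0   0   0   0   2   1   2   2   2   1   2   2   1   2   1   2   3   1
 87  62  38  14   5   1   2   3   2   2   2   3   0   0   3   1   2   1   1   3   1   0   2   0   1   0
 69  40  17   4   3   1   4   1   1   1   1   1   1   4   3   2   1   1   2   0   3   3   2   1   2   1
 40  18   5   0   1   3   4   0   2   4   2   3   2   2   1   1   2   4   3   2   3   2   1   1   1   3
  5  11   3   1   3   5   2   5   2   2   2   0   3   2   2   2   1   2   1   0   1   0   0   3   2   0
 48  28  15   3   1   2   1   1   1   3   3   3   2   1   1   2   3   1   3   3   3   1   3   1   0   3
 59  39   9   3   1   0   3   1   2   1   1   6   0   2   2   3   1   1   2   0   0   2   2   1   0   0
 61  48  24   4   0   1   0   1   1   2   1   2   0   0   0   2   1   3   0   1   3   3   2   1   1   1
100 101  47   8   3   0   2   2   3   4 
[... 1156 characters left out ...]
 87  91  77  60  37  18   1   2   2   1   2  13  69
 10   1   1   1   2   2   0   3   0   1   5  22  46  56  49  36  18   5   4   2   0   1   4   3  11  55
  4   2   4   3   1   2   3   2   0   1   3   2  10  19  15   8   1   0   1   1   1   2   1   6  10  40
  1   2   1   1   2   2   0   2   2   1   1   2   1   6   1   4   2   2   2   4   2   1   6   3   8  37
  2   2   2   4   0   5   1   2   0   2   1   2   2   3   2   0   1   2   2   4   4   7  10  16  22  34
  0   1   1   1   4   2   2   1   2   5   2   1   3   3   3   2   3   1   5   3  12  19  38  44  42  53
loupe (array([0.4044, 0.1605]), np.float64(0.06474283426270183))
case (array([0.4029, 0.1521]), np.float64(0.42024504704207116))
```

```bash
python3 - <<'E'
from sil import *
S={i:load(f'scene{i}') for i in (7,8,11)}
box=(234,196,253,216); d=S[8]
D=np.clip(diff(S[7],S[8],box)-5,0,25)/25
D[-3:,-4:]=0
L=diff(S[8],S[11],box); L[13:]=0
def fit(f,D,p0):
    def c(p):
        m=f(p); a=1 if D.max()<=1 else (m*D).sum()/(m*m).sum(); return ((D-a*m)**2).sum()/(D**2).sum()
    r=min((minimize(c,np.array(p0)+np.r_[dx,dy,[0]*(len(p0)-2)],method='Nelder-Mead') for dx in(-.004,.004) for dy in(-.004,.004)),key=lambda r:r.fun); return r.x.round(4),round(r.fun,3)
for nm,(a,b) in dict(alongy=(.027,.037),alongx=(.037,.027)).items(): print(nm,fit(lambda p:hull(d,boxP(p[0],p[1],p[2],a,b,.011),box),D,[.404,.157,.03]))
Lb=np.clip(L-40,0,80)/80
for q in (L,Lb): print('loupe',fit(lambda p:hull(d,cylP(p[0],p[1],.011,.011,.025),box),q,[.404,.157]))
# tray/stand in same camera: jar position check & tray fit by corners from wood mask
im=S[11]['image'].astype(int); m=((im[:,:,0]-im[:,:,2])>45).astype(np.uint8); m[:,:200]=0; m[160:260]*=1
n,lab,st,ce=cv2.connectedComponentsWithStats(m[150:260,190:330]); print([(s.tolist(),c.round(1).tolist()) for s,c in zip(st,ce) if s[4]>60])
E
```

```text
alongy (array([0.4033, 0.1531, 0.0317]), np.float64(0.068))
alongx (array([0.4038, 0.1531, 0.0315]), np.float64(0.135))
loupe (array([0.404, 0.16 ]), np.float64(0.054))
loupe (array([0.4041, 0.1599]), np.float64(0.053))
[([0, 0, 140, 110, 15011], [69.8, 54.3]), ([21, 38, 25, 14, 121], [32.8, 46.5]), ([58, 65, 33, 18, 234], [74.2, 73.7])]
```

```bash
python3 - <<'E'
from sil import *
d=load('scene0'); im=d['image'].astype(float)
def run(f,box,p0):
    u0,v0,u1,v1=box; q=im[v0:v1,u0:u1]; D=q[:,:,0]-q[:,:,2]; D=np.clip((D-np.percentile(D,10)-8)/30,0,1)
    def c(p): return ((D-hull(d,f(p),box))**2).sum()/(D**2).sum()
    r=minimize(c,p0,method='Nelder-Mead'); return r.x,r.fun
a,fa=run(lambda p:boxP(*p,.076,.076,.011),(240,203,290,242),[.408,.061,.034])
b,fb=run(lambda p:cylP(p[0],p[1],.042,0,.011),(204,178,244,208),[.4014,.2512])
print('tray',a.round(4),fa,'stand',b.round(4),fb,'dist',np.linalg.norm(a[:2]-b),'mid',((a[:2]+b)/2).round(4),'ang',np.degrees(np.arctan2(-(b-a[:2])[0],(b-a[:2])[1])))
# tile in scene
t11=load('scene11'); box=(268,200,308,226)
D=np.clip(diff(load('scene0'),t11,box)-8,0,25)/25
def c(p): return ((D-hull(d,boxP(p[0],p[1],p[2],.027,.048,.010),box))**2).sum()/(D**2).sum()
r=minimize(c,[.479,.064,.034],method='Nelder-Mead'); print('tile',r.x.round(4),r.fun)
print('\n'.join(' '.join('%d'%(9*v) for v in q) for q in D))
E
```

```text
tray [0.4108 0.0629 0.0334] 0.031370730208596743 stand [0.4035 0.254 ] 0.03517398686680117 dist 0.19116874204529533 mid [0.4072 0.1585] ang 2.1923021419975877
tile [0.477  0.0639 0.034 ] 0.5204644905896078
0 0 0 0 0 0 0 0 0 0 0 0 0 0 0 0 0 0 0 0 0 0 0 0 0 0 0 0 0 0 0 0 0 0 0 0 0 0 0 0
0 0 0 0 0 0 0 0 0 0 0 0 0 0 0 0 0 0 0 0 0 0 0 0 0 0 0 0 0 0 0 0 0 0 0 0 0 0 0 0
9 2 0 0 0 0 0 0 0 0 0 0 0 0 0 0 0 0 0 0 0 0 0 0 0 0 0 0 0 0 0 0 0 0 0 0 0 0 0 0
9 9 4 0 0 0 0 0 0 0 0 0 0 0 0 0 0 0 0 0 0 0 0 0 0 0 0 0 0 0 0 0 0 0 0 0 0 0 0 0
9 9 9 5 0 0 0 0 0 1 5 4 2 0 0 0 0 0 0 0 0 0 0 0 0 0 0 0 0 0 0 0 0 0 0 0 0 0 0 0
9 9 9 9 1 0 0 0 1 7 9 9 9 4 2 0 0 0 0 0 0 0 0 0 0 0 0 0 0 0 0 0 0 0 0 0 0 0 0 0
9 9 9 9 6 0 1 4 8 9 9 9 9 9 7 3 0 0 0 0 0 0 0 0 0 0 0 0 0 0 0 0 0 0 0 0 0 0 0 0
9 9 9 9 8 0 3 9 9 9 9 9 9 9 9 9 6 3 0 0 0 0 0 0 0 0 0 0 0 0 0 0 0 0 0 0 0 0 0 0
9 9 9 9 9 0 5 9 9 9 9 9 9 9 9 9 9 8 4 0 0 0 0 0 0 0 0 0 0 0 0 0 0 0 0 0 0 0 0 0
9 9 9 9 9 6 0 2 9 9 9 9 9 9 9 9 9 9 9 7 3 0 0 0 0 0 0 0 0 0 0 0 0 0 0 0 0 0 0 0
9 9 9 9 9 9 9 9 0 9 9 9 9 9 9 9 9 9 9 9 8 2 0 0 0 0 0 0 0 0 0 0 0 0 0 0 0 0 0 0
9 9 9 9 9 9 9 
[... 485 characters left out ...]
 0 0 2 9 9 9 9 9 5 0 0 0 0 0 0 0 0 0 0 0 0 0 0 0 0 0 0 0 0 0
9 9 9 9 9 4 0 1 0 0 0 0 0 0 2 6 3 1 0 0 0 0 0 0 0 0 0 0 0 0 0 0 0 0 0 0 0 0 0 0
9 9 9 9 9 3 0 0 0 0 0 0 0 0 0 0 0 0 0 0 0 0 0 0 0 0 0 0 0 0 0 0 0 0 0 0 0 4 9 2
9 9 9 9 9 3 0 0 0 0 0 0 0 0 0 0 0 0 0 0 0 0 0 0 0 0 0 0 0 0 0 0 0 0 0 0 1 9 9 9
9 9 9 9 9 4 0 0 0 0 0 0 0 0 0 0 0 0 0 0 0 0 0 0 0 0 0 0 0 0 0 0 0 0 0 0 1 9 9 9
9 9 9 9 9 1 0 0 0 0 0 0 0 0 0 0 0 0 0 0 0 0 0 0 0 0 0 0 0 0 0 0 0 0 0 0 2 9 9 9
9 9 9 9 7 2 0 0 0 0 0 0 0 0 0 0 0 0 0 0 0 0 0 0 0 0 0 0 0 0 0 0 0 0 0 0 0 5 9 7
9 9 9 9 2 0 0 0 1 0 0 0 0 0 0 0 0 0 0 0 0 0 0 0 0 0 0 0 0 0 0 0 0 0 0 0 0 0 0 0
9 9 9 3 0 0 0 0 0 0 0 0 0 0 0 0 0 0 0 0 0 0 0 0 0 0 0 0 0 0 0 0 0 0 0 0 0 0 0 1
```

```bash
python3 - <<'E'
from sil import *
d=load('scene8')
from scipy.optimize import least_squares
f=lambda p:(lambda q:np.r_[q[:,0].min(),q[:,0].max(),q[:,1].min(),q[:,1].max()])(px(d,boxP(p[0],p[1],.034,.027,.037,.011)))
o=np.array([236,250.2,201.4,213.3]); r=least_squares(lambda p:f(p)-o,[.404,.155]); print('case',r.x,r.fun.round(2))
# jar
t11=load('scene11'); box=(246,192,282,234)
D=diff(load('scene0'),t11,box); im=t11['image'][192:234,246:282].astype(int)
# lid: dark pixels
dark=np.clip((110-im.sum(2)/3)/50,0,1); dark[20:]=0
print(' lid cols',np.where(dark.max(0)>.5)[0][[0,-1]]+246)
b2=(246,192,282,214)
def c(p): return ((dark[:22]-hull(d,cylP(p[0],p[1],.024,.063-p[2],.063),b2))**2).sum()/(dark**2).sum()
r=minimize(c,[.409,.061,.015],method='Nelder-Mead'); print('jar lid',r.x.round(4),r.fun)
# tile: clean mask
box=(268,200,308,226); D=(diff(load('scene0'),t11,box)>14).astype(np.uint8); D[:,:5]=0; D[:,34:]=0; D[9:13,5:8]=0; D[13:16,4:6]=0
D=cv2.morphologyEx(D,cv2.MORPH_CLOSE,np.ones((3,3)))
ys,xs=np.where(D); print('tile ext',xs.min()+268,xs.max()+268,ys.min()+200,ys.max()+200)
n,l,st,ce=cv2.connectedComponentsWithStats(D); k=1+st[1:,4].argmax(); M=(l==k).astype(float)
def c(p): return ((M-hull(d,boxP(p[0],p[1],p[2],.027,.048,.010),box))[:, 6:]**2).sum()/(M**2).sum()
r=minimize(c,[.479,.064,.034],method='Nelder-Mead'); print('tile',r.x.round(4),r.fun)
E
```

```text
case [0.40591529 0.15480656] [-0.43  0.44 -0.23  0.2 ]
 lid cols [256 270]
jar lid [0.4044 0.0542 0.0159] 0.36327736464379606
tile ext 273 290 204 221
tile [0.48   0.0636 0.0339] 0.16399336793540947
```

>>> apply_moves(
  moves=[
    [-5, 38, 0, 0, 0, 0, 0.0],
    [-5, 40, 0, 0, 0, 0, 0.0],
    [-10, 40, -5, 0, 0, 0, 0.0],
    [-10, 40, -10, 0, 0, 0, 0.0],
    [-10, 40, -10, 0, 0, 0, 0.0],
    [-10, 40, -10, 0, 0, 0, 0.0],
    [0, 40, 0, 0, 0, 0, 0.0],
    [0, 40, 0, 0, 0, 0, 0.0],
    [0, 40, 0, 0, 0, 0, 0.0],
    [0, 40, 0, 0, 0, 0, 0.0],
    [0, 40, 0, 0, 0, 0, 0.0],
    [0, 40, 0, 0, 0, 0, 0.0],
  ],
)

```text
t: 34.42
ee_pos: [0.3789, 0.0587, 0.177]
eef_rot: [0.0, 0.694, 0.72, 0.0]
wrist_force: [-0.1, 0.3, 0.0]
finger_gap: 0.0428
```

>>> apply_moves(
  moves=[
    [0, 40, 0, 0, 0, 0, 0.0],
    [8, 35, 0, 0, 0, 0, 0.0],
    [10, 17, -10, 0, 0, 0, 0.0],
    [6, 7, -25, 0, 0, 0, 0.0],
    [0, 0, -30, 0, 0, 0, 0.0],
    [0, 0, 0, 0, 0, 0, 0.0],
    [0, 0, 0, 0, 0, 0, 0.0],
  ],
)

```text
t: 35.0
ee_pos: [0.4019, 0.1552, 0.111]
eef_rot: [-0.002, 0.694, 0.72, -0.002]
wrist_force: [0.2, -1.0, 0.7]
finger_gap: 0.0427
```

>>> apply_moves(
  moves=[
    [1, 0, -30, 0, 0, 0, 0.0],
    [0, 0, -30, 0, 0, 0, 0.0],
    [0, 0, -15, 0, 0, 0, 0.0],
    [0, 0, 0, 0, 0, 0, 0.0],
    [0, 0, 0, 0, 0, 0, 0.0],
    [0, 0, 0, 0, 0, 0, 0.0],
  ],
)

```text
t: 35.5
ee_pos: [0.4075, 0.1547, 0.0395]
eef_rot: [0.001, 0.695, 0.719, 0.002]
wrist_force: [1.0, 0.8, 0.1]
finger_gap: 0.0425
```

>>> apply_moves(
  moves=[
    [-2, 1, -14, 0, 0, 0, 0.0],
    [0, 0, -12, 0, 0, 0, 0.0],
    [0, 0, -6, 0, 0, 0, 0.0],
    [0, 0, 0, 0, 0, 0, 0.0],
    [0, 0, 0, 0, 0, 0, 0.0],
  ],
)

```text
t: 35.92
ee_pos: [0.4046, 0.1556, 0.0062]
eef_rot: [0.001, 0.695, 0.719, 0.001]
wrist_force: [-0.1, 0.3, -0.2]
finger_gap: 0.0428
```

>>> apply_moves(
  moves=[
    [0, 0, 0, 0, 0, 0, -0.2],
    [0, 0, 0, 0, 0, 0, -0.35],
    [0, 0, 0, 0, 0, 0, -0.5],
    [0, 0, 0, 0, 0, 0, -0.5],
    [0, 0, 0, 0, 0, 0, -0.5],
  ],
  grip_force=25,
)

```text
t: 36.33
ee_pos: [0.4047, 0.1556, 0.0062]
eef_rot: [0.001, 0.695, 0.719, 0.001]
wrist_force: [-1.7, 0.1, 5.7]
finger_gap: 0.0257
```

>>> apply_moves(
  moves=[
    [0, 0, 2.5, 0, 0, 0, -0.5],
    [0, 0, 0, 0, 0, 0, -0.5],
    [1, 2, 0, 0, 0, 0, -0.5],
    [0.5, 1.5, 0, 0, 0, 0, -0.5],
    [0, 0, 0, 0, 0, 0, -0.5],
    [0, 0, -1.5, 0, 0, 0, -0.5],
    [0, 0, -0.7, 0, 0, 0, -0.5],
    [0, 0, 0, 0, 0, 0, -0.5],
    [0, 0, 0, 0, 0, 0, -0.35],
    [0, 0, 0, 0, 0, 0, -0.25],
    [0, 0, 0, 0, 0, 0, -0.25],
  ],
)

```text
t: 37.25
ee_pos: [0.4051, 0.159, 0.0052]
eef_rot: [-0.0, 0.695, 0.719, -0.0]
wrist_force: [-0.9, -0.4, 0.8]
finger_gap: 0.0317
```

>>> apply_moves(
  moves=[
    [0, 0, 5, 0, 0, 0, -0.25],
    [0, 0, 8, 0, 0, 0, -0.25],
    [0, 3, 0, 0, 0, 0, -0.2],
    [0, 0, 0, 0, 0, 0, -0.2],
    [0, 0, 0, 0, 0, 0, -0.2],
  ],
)

```text
t: 37.67
ee_pos: [0.4054, 0.1622, 0.0186]
eef_rot: [0.0, 0.695, 0.719, 0.0]
wrist_force: [0.2, -0.2, 1.2]
finger_gap: 0.0342
```

```bash
python3 - <<'E'
from h import *
s=snap('scene','scene12'); o=bot.get_obs(); print(o['ee_pos'],o['finger_gap'])
im=cv2.resize(s['image'][180:225,215:275,::-1],None,fx=10,fy=10,interpolation=cv2.INTER_CUBIC); cv2.imwrite('pics/c15.png',im)
e=o['ee_pos']; print(((px(s,[e,[e[0],e[1],.011],[e[0],e[1],.025]])-[215,180])*10).round())
E
```

```text
[0.4052006  0.16212352 0.01843158] 0.03405776909550959
[[261. 230.]
 [263. 249.]
 [259. 213.]]
```

View pics/c15.png

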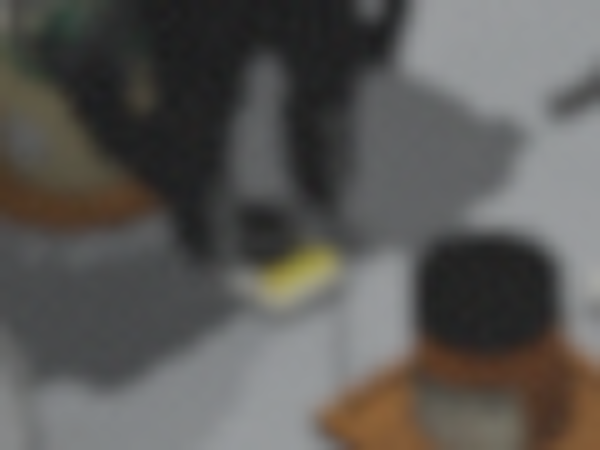

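>>> apply_moves(
  moves=[
    [0, 0, 0, 0, 0, 0, -0.4],
    [0, 0, 0, 0, 0, 0, -0.65],
    [0, 0, 0, 0, 0, 0, -0.65],
    [0, 0, 0, 0, 0, 0, -0.65],
    [0, 0, 2.5, 0, 0, 0, -0.65],
    [0, 0, 0, 0, 0, 0, -0.65],
    [1, -3, 0, 0, 0, 0, -0.65],
    [0, -2.5, 0, 0, 0, 0, -0.65],
    [0, 0, 0, 0, 0, 0, -0.65],
    [0, 0, -1.5, 0, 0, 0, -0.65],
    [0, 0, -0.8, 0, 0, 0, -0.65],
    [0, 0, 0, 0, 0, 0, -0.65],
  ],
)

```text
t: 38.72
ee_pos: [0.4061, 0.1565, 0.0184]
eef_rot: [-0.0, 0.695, 0.719, -0.0]
wrist_force: [0.3, -0.6, -0.5]
finger_gap: 0.0201
```

>>> apply_moves(
  moves=[
    [0, 0, 0, 0, 0, 0, -0.5],
    [0, 0, 0, 0, 0, 0, -0.3],
    [0, 0, 0, 0, 0, 0, -0.2],
    [0, 0, 0, 0, 0, 0, -0.2],
    [0, 0, 10, 0, 0, 0, -0.2],
    [0, 0, 30, 0, 0, 0, -0.2],
    [0, 0, 40, 0, 0, 0, -0.2],
    [0, 0, 40, 0, 0, 0, -0.2],
    [-10, -25, 20, 0, 0, 0, -0.2],
    [-10, -40, 0, 0, 0, 0, -0.2],
    [-10, -40, 0, 0, 0, 0, -0.2],
    [0, -40, 0, 0, 0, 0, -0.2],
  ],
)

```text
t: 39.72
ee_pos: [0.3751, 0.0106, 0.1597]
eef_rot: [0.001, 0.694, 0.72, 0.0]
wrist_force: [0.8, 0.2, -0.2]
finger_gap: 0.0342
```

>>> apply_moves(
  moves=[
    [0, -40, 0, 0, 0, 0, -0.2],
    [0, -40, 0, 0, 0, 0, -0.2],
    [0, -40, 0, 0, 0, 0, -0.2],
    [0, -40, 0, 0, 0, 0, -0.2],
    [0, -40, 0, 0, 0, 0, -0.2],
    [0, -40, 0, 0, 0, 0, -0.2],
    [0, 0, 0, 0, 0, 0, -0.2],
    [0, 0, 0, 0, 0, 0, -0.2],
  ],
)

```text
t: 40.38
ee_pos: [0.376, -0.2302, 0.1593]
eef_rot: [0.0, 0.696, 0.718, 0.0]
wrist_force: [-0.1, 0.3, -0.7]
finger_gap: 0.0341
```

```bash
python3 - <<'E'
from sil import *
s=snap('scene','scene13'); b=load('scene7'); box=(230,192,256,216)
print(bot.get_obs()['ee_pos'])
D=diff(b,s,box); print('\n'.join(' '.join('%3d'%v for v in r) for r in D))
I=s['image'][192:216,230:256].astype(float).mean(2); bg=b['image'][192:216,230:256].astype(float).mean(2)
L=np.clip((bg-I-45)/50,0,1); L[:,:5]=0; L[19:]=0; L[:,22:]=0; print('\n'.join(' '.join('%d'%(9*v) for v in r) for r in L))
f=lambda p:((np.clip(L,0,1)-hull(s,cylP(p[0],p[1],.011,.011,.025),box))**2).sum()/(L**2).sum()
r=minimize(f,[.406,.158],method='Nelder-Mead'); print('loupe',r.x.round(4),r.fun)
im=cv2.resize(s['image'][180:240,215:305,::-1],None,fx=8.8,fy=8.8,interpolation=cv2.INTER_CUBIC); cv2.imwrite('pics/c16.png',im)
E
```

```text
[ 0.37597364 -0.2286974   0.15896945]
  2   6   0   2   1   2   4   1   1   5   2   0   6   3   2   1   4   1   0   3   0   3   1   4   2   1
  4   3   5   2   1   2   1   6   7   0   0   2   0   1   1   0   2   1   1   2   4   2   1   1   0   2
  6   5   5   3   4   2   2   2   1   1   0   1   6   3   2   5   3   2   5   2   1   2   0   2   3   0
  3   4   1   2   2   4   8   0   1   5   0   3   3   2   0   1   2   3   3   0   1   2   2   2   3   1
  3   7   3   7   2   0   1   2   0   1   0   1   1   0   4   3   3   2   1   4   3   1   3   5   2   0
  2   1   2   3   2   1   4   7   4   3   2   1   1   0   2   3   0   3   1   1   4   2   3   1   2   5
  2   3   3   6   2   5   2   1   2   3   9   4   6   7   1   2   4   3   5   3   1   2   1   3   2   3
  5   1   1   2   0   1   1   2   2   4  15  20  33  28  22  15   3   3   4   1   1   3   3   5   3   5
  1   2   2   3   3   7   1   4  11  33  58  83  98 101  78  53  20   7   1   2   1   3   3   4   2   3
  1   3   2   2   2   0   1   8  34  77 137 183 199 209 166  96  40  11   5   3   0   2   0   1   1   1
  3   3   2   1   3   
[... 2022 characters left out ...]
0 0 5 8 9 8 6 1 0 0 0 0 0 0 0 0 0 0
0 0 0 0 0 0 0 0 0 0 5 7 7 7 6 3 0 0 0 0 0 0 0 0 0 0
0 0 0 0 0 0 0 0 0 0 5 7 8 8 8 4 0 0 0 0 0 0 0 0 0 0
0 0 0 0 0 0 0 0 0 0 3 6 7 7 5 1 0 0 0 0 0 0 0 0 0 0
0 0 0 0 0 0 0 0 0 0 0 1 2 2 0 0 0 0 0 0 0 0 0 0 0 0
0 0 0 0 0 0 0 0 0 0 0 0 0 0 0 0 0 0 0 0 0 0 0 0 0 0
0 0 0 0 0 0 0 0 0 0 0 0 0 0 0 0 0 0 0 0 0 0 0 0 0 0
0 0 0 0 0 0 0 0 0 0 0 0 0 0 0 0 0 0 0 0 0 0 0 0 0 0
0 0 0 0 0 0 0 0 0 0 0 0 0 0 0 0 0 0 0 0 0 0 0 0 0 0
0 0 0 0 0 0 0 0 0 0 0 0 0 0 0 0 0 0 0 0 0 0 0 0 0 0
0 0 0 0 0 0 0 0 0 0 0 0 0 0 0 0 0 0 0 0 0 0 0 0 0 0
0 0 0 0 0 0 0 0 0 0 0 0 0 0 0 0 0 0 0 0 0 0 0 0 0 0
0 0 0 0 0 0 0 0 0 0 0 0 0 0 0 0 0 0 0 0 0 0 0 0 0 0
loupe [0.4065 0.1572] 0.7513033821055277
```

View pics/c16.png

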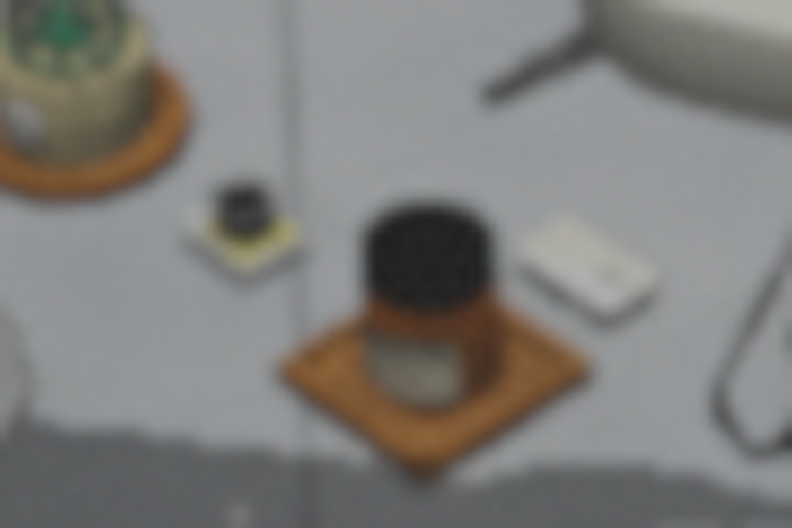

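```bash
python3 -c "
from bench import bot
print(bot.job_done())"
```

```text
the job is handed in; nothing more can be done
None
```

The kit is laid out and the job is handed in, at about 40 s of the 122 s allowed. The gripper was retracted well above the bench and touching nothing.

**Done, in the order asked:**
- **Burr pot:** standing upright in the round stand.
- **Flux jar:** standing upright in the square tray.
- **Drill case:** flat between stand and tray, with its length along their line.
- **Loupe:** standing on top of the case.
- **Display tile:** flat behind the tray, its long side parallel to the rear edge.

**Mended:** after the first placing, the scene view showed the case about 4 mm short of the midpoint. The loupe was about 5–7 mm off the case's centre. I moved the case and then the loupe.

**Last checks (scene view):**
- **Case:** within about 1 mm of the measured midpoint. That figure is the earlier fit plus the shift I made, and the outline afterwards agreed with it.
- **Loupe:** within about 1–2 mm of the case's centre. The final loupe fit was poor, so I relied on the picture for this.
- **Tile:** gap of about 18 mm to the tray, and about 2 mm off centre along the tray's edge.

**Disagreed or failed:**
- The two cameras differ by 2–3 mm on where the stand and tray are, so those figures carry that uncertainty.
- The arm blocked the top view of the finished layout, so only the blurrier scene camera checked the case, loupe and tile.
- A numeric fit of the jar's position failed; its place in the tray was checked by eye only.
- The fob, charcoal block and tweezers were never handled. I did not measure them again at the end.
- I viewed 18 pictures, 4 over the budget of 14.

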